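Fetch the check weight from behind the canisters

TASK

The bench scale is due for its check and the weight for it is hemmed in by three canisters: first move all three canisters onto the wooden board and let go of them there, leaving the weight untouched, and only then stand the weight upright and gently in the middle of the scale's pan. With the weight on the pan, put each canister back upright and centred on the plate of its own shape (round on round, square on square, oblong on oblong and lying the same way as its plate), and do not topple any canister or shift the low brass tin beside them.

Things in the scene. Friction and masses are not known exactly. Their poses are not given: they have to be found in the camera images.
- round_can_mid (a point): white canister with a metal lid, 100 mm tall, about 0.3 kg, round, 54 mm in diameter (lid 51 mm). This point is on its axis, half-way up (50 mm above its underside); z is up. It starts upright on its own plate. The three canisters crowd round the weight, axes 72 mm from the weight's, so grip them from above in the upper half, clear of the neighbours and of the 48 mm high top of the weight.
- square_can_mid (a point): white canister with a metal lid, 100 mm tall, about 0.3 kg, square, 52 by 52 mm (lid 49 mm). This point is on its axis, half-way up (50 mm above its underside); z is up; x and y are square to its sides. It starts upright on its own plate. The three canisters crowd round the weight, axes 72 mm from the weight's, so grip them from above in the upper half, clear of the neighbours and of the 48 mm high top of the weight.
- oblong_can_mid (a point): white canister with a metal lid, 100 mm tall, about 0.3 kg, oblong, 66 mm long by 40 mm wide (lid 63 by 37 mm). This point is on its axis, half-way up (50 mm above its underside); z is up; x runs along its 66 mm length, y across its 40 mm width. It starts upright on its own plate. The three canisters crowd round the weight, axes 72 mm from the weight's, so grip them from above in the upper half, clear of the neighbours and of the 48 mm high top of the weight.
- round_plate: flat black plastic plate, fixed to the table, 4 mm thick, round, 70 mm in diameter: the place of the round canister, which covers most of it at the start (a rim of about 8 mm shows all round). Origin: centre of its underside, on the table; its top is 4 mm higher.
- square_plate: flat black plastic plate, fixed to the table, 4 mm thick, square, 70 by 70 mm: the place of the square canister, which covers most of it at the start (a rim of about 8 mm shows all round). Origin: centre of its underside, on the table; its top is 4 mm higher. x and y are square to its sides.
- oblong_plate: flat black plastic plate, fixed to the table, 4 mm thick, oblong, 82 by 56 mm: the place of the oblong canister, which covers most of it at the start (a rim of about 8 mm shows all round). Origin: centre of its underside, on the table; its top is 4 mm higher. x runs along its 82 mm length.
- weight_mid (a point): check weight: plain bright steel cylinder, 42 mm in diameter (bevelled to 36 mm over its top 8 mm), 44 mm tall, about 0.45 kg, upright on a fixed rubber disc 4 mm thick in the middle of the three canisters. This point is on its axis, half-way up (22 mm above its underside).
- pan (a point): bench scale: white housing 190 by 180 mm with a plain rectangular dark steel pan, 140 mm (x) by 160 mm (y), that does not yield; this point is the middle of the pan's upper face, 60 mm above the table; z is up. The housing's middle lies 20 mm from it towards -x of its own frame, where there is a dark display strip. The scale is fixed; it may stand to the robot's left or right.
- board: wooden board, fixed, 250 mm along its x by 150 mm along its y, 12 mm thick, empty at the start: the side area for the canisters. Origin: centre of its underside, on the table; its top is 12 mm higher. It stands on the other side from the scale. Three canisters fit in a row along its x, 80 mm apart.
- tin_center (a point): low round brass tin, 44 mm in diameter and 18 mm tall, loose on the table by the weight's open side, about 80 mm from it; not to be moved. This point is its centre.
There are look-alikes about, which are no part of the job. What is shaped like the part that bears round_can_mid but purple is not meant. Of the things shaped like the part that bears weight_mid, the bare steel one is meant.

How it is judged:
By the outcome, as a careful person would: the job done as asked, in the order asked, and still so for the second after the job is handed in, with the robot touching nothing.
It also fails if it takes over 131 s, if anything falls off the work surface, if the arm or the gripper's body presses on something with over 40 N, if the wrist force passes 120 N, or if a joint passes its speed limit or range.

ROBOT

A 6-joint arm with a two-finger parallel gripper is mounted at the origin on the work surface. World frame = base frame: x ahead of the robot, y to its left, z up, the work surface at z = 0. Lengths are in m, angles in rad, forces in N, time in s.
With the tool pointing down it reaches from about 0.375 to 0.9 m from the base axis. Payload 3.1 kg.
Tool frame: the origin (TCP) lies between the finger pads; the fingertips stand 19 mm ahead of it and the grasp point (between the pads) is the TCP; z points along the fingers, y is the direction in which the jaws open and shut (so a half turn about z gives the same grasp; the last joint's range is limited). The gripper opens to 85 mm and grips with 20 to 120 N. Pads are 22 mm wide; open, the fingers measure 114 mm over their backs; the gripper's body (76 mm by 85 mm) begins 54 mm behind the grasp point. The pads swing forward as they close: fully open they stand 13 mm farther back than shut.
Start: joints at [1.052, 0.527, 1.433, -0, 1.181, -0.178], TCP at [0.208, 0.589, 0.25] pointing down, gripper open.
Joint ranges: [-3.08, 3.08], [-0.75, 2.2], [0.22, 2.44], [-1.43, 4.57], [0, 2.65], [-2.85, 2.85]. Speed limits (rad/s): [2.79, 2.79, 3.14, 3.14, 3.14, 3.14].

INTERFACE

Orientations are given as a unit quaternion [x, y, z, w].
In Python, from station import manip, optics, job gives the robot as it stands.
- The arm moves only by the shell command python3 -m inch 'ROWS' [OPENING] [FORCE]. ROWS is JSON, one flat list of numbers, 4 for each row, row after row: the shift along the world's x, y, z in cm, then the turn about the world's z in rad. A call has 1 to 20 rows; each row shifts and turns the commanded pose from where the row before left it; what a row does not reach is not made up. A row lasts 1/8 s, in which the tool goes at most 62.5 mm and 10.7 degrees, less where a joint would pass 70% of its speed; a pose out of reach is approached as far as the arm can. A call with a gripper value outside its range is refused whole. OPENING is the opening in per cent of the stroke, from 0 (shut) to 100 (fully open), set as the call begins (- or left out, the last holds). The fingers move at their own pace and stop on an object; FORCE is the grip in N (left out, the last holds). Time passes only in rows, so rows that do not move let the fingers close. It gives the time, the measured TCP pose, the force and the opening at its end, in the units of the state.
- manip.sense(): the state, without advancing time (a new reading comes with each control period).
- optics.snapshot(name): name is "scene" or "top"; returns (picture, depth): 480x640x3 uint8, red, green, blue; 480x640 float32, m along the optical axis (not along the pixel's ray), 0 where there is no reading.
- optics.camera_model(name): a dict with "mtx" (3x3 intrinsics, pixels), "camera_from_world" (4x4, takes a point from world to camera coordinates). Camera axes: x right, y up, looking along -z (the intrinsics and any distortion apply to the point x, -y, -z); pixel columns grow to the right and rows downward; lengths in m; the calibration is good to about 2 mm. A picture is of the moment at which its call begins. camera_model takes no time and is no camera call.
- job.sign_off(): hands the job in, once; it reports no verdict.
The state is a dict: "t": time; "q": joint angles; "qd": joint speeds; "tau": joint torques, N m; "tcp_pos": TCP position; "tool_rot": TCP orientation; "force": force on the tool from outside, world axes, zero at the start; "ft_torque": the same for the moment, N m; "finger_gap": opening from 0.0 (shut) to 1.0 (fully open).
Only numpy, scipy, OpenCV 4.12 (cv2) and the standard library are available. Lean on these libraries where they do the work, as an engineer would, in place of code of your own. Each camera call takes 0.05 s, during which the arm holds its last target.

## Working session

There is one attempt and no reset: what is moved stays moved. The work goes in short steps, Python scripts to look and compute and a shell command to move; the robot and the scene stay as the last step left them, time stands still between calls to the robot, and variables do not carry over. Pictures are saved under pics/ and viewed, and the job is handed in when it is done.

```bash
ls; mkdir -p pics
python3 - <<'E'
from station import manip, optics, job
import cv2, numpy as np
print(manip.sense())
for n in ("scene","top"):
    p,d=optics.snapshot(n); cv2.imwrite(f"pics/{n}0.png",p[:,:,::-1]); np.savez(f"pics/{n}0.npz",p=p,d=d)
    m=optics.camera_model(n); print(n,m)
E
```

```text
pics
{'t': 0.0, 'q': array([ 1.05247720e+00,  5.28486098e-01,  1.43391241e+00,  2.97648517e-05,
        1.18142647e+00, -1.78507143e-01]), 'qd': array([ 0.00022156,  0.00031048, -0.0016546 , -0.0006804 , -0.00150421,
        0.00126769]), 'tau': array([-1.01465612e-03, -4.42338681e+01, -1.78029710e+01, -2.52057362e-04,
        8.23585113e-03,  2.84453208e-06]), 'tcp_pos': array([0.20794182, 0.58866523, 0.24931813]), 'tool_rot': array([ 1.69095173e-01,  9.85599095e-01, -1.04439875e-03, -3.94000123e-04]), 'force': array([-0.67141616,  0.60370577, -0.99137662]), 'ft_torque': array([ 0.01277   , -0.04046233, -0.02362712]), 'finger_gap': 0.9975250962726266}
scene {'mtx': array([[433.04002206,   0.        , 325.77535696],
       [  0.        , 433.04002206, 245.84487549],
       [  0.        ,   0.        ,   1.        ]]), 'camera_from_world': array([[-0.77154703,  0.6361637 , -0.00330615,  0.40878779],
       [-0.55239893, -0.66736028,  0.49948542,  0.27720395],
       [ 0.3155481 ,  0.3872028 ,  0.86631599, -0.91039348],
       [ 0.        ,  0.        ,  0.        ,  1.        ]])}
top {'mtx': array([[448.18554942,   0.        , 326.95393005],
       [  0.        , 448.18554942, 237.89729033],
       [  0.        ,   0.        ,   1.        ]]), 'camera_from_world': array([[-0.02823694, -0.99953292,  0.01168832,  0.01351068],
       [ 0.99467545, -0.02693649,  0.09947449, -0.57716058],
       [-0.09911319,  0.01443494,  0.99497146, -0.90734615],
       [ 0.        ,  0.        ,  0.        ,  1.        ]])}
```

View pics/scene0.png

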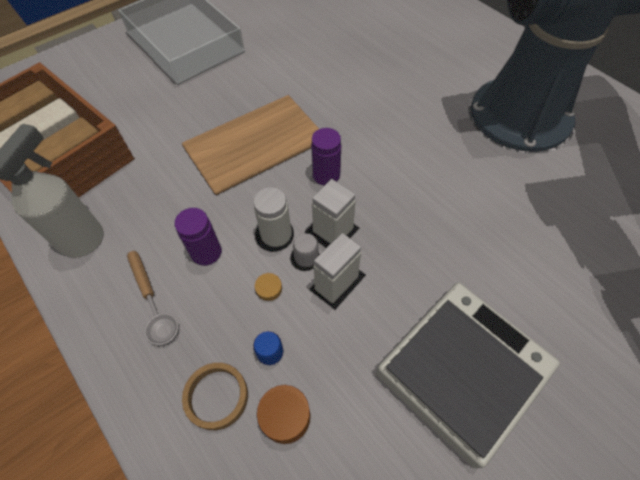

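View pics/top0.png

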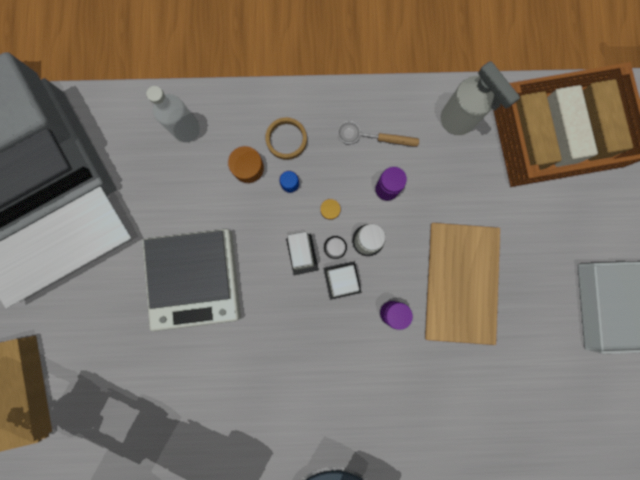

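The top view shows the following:
- **Round canister:** white at (369,239). The purple look-alikes are at (391,183) and (397,315).
- **Weight:** bare steel at (335,246). The blue look-alike is at (289,181).
- **Other canisters:** square at (343,281), oblong at (302,252).
- **Tin:** brass at (330,209). The larger orange-brown disc at (246,164) is not it.
- **Scale and board:** scale at (188,278), on +y. Board at (463,284), on −y.

Next is a close crop to check these choices.

```bash
python3 - <<'E'
import cv2, numpy as np
t=cv2.imread("pics/top0.png")[170:330,260:420]; s=cv2.imread("pics/scene0.png")[170:310,240:380]
t=cv2.resize(t,(400,400),interpolation=cv2.INTER_CUBIC); s=cv2.resize(s,(400,400),interpolation=cv2.INTER_CUBIC)
cv2.imwrite("pics/crop0.png",cv2.convertScaleAbs(np.hstack([t,s]),alpha=1.3))
E
cat > h.py <<'E'
from station import manip, optics, job
import cv2, numpy as np
def model(n):
    m=optics.camera_model(n); return m["mtx"],m["camera_from_world"]
def ray(n,px):
    K,T=model(n); px=np.atleast_2d(np.array(px,float))
    c=np.c_[(px[:,0]-K[0,2])/K[0,0], -(px[:,1]-K[1,2])/K[1,1], -np.ones(len(px))]
    R=T[:3,:3]; return -R.T@T[:3,3], c@R
def onz(n,px,z):
    o,d=ray(n,px); return o+d*((z-o[2])/d[:,2])[:,None]
def cloud(n,d):
    v,u=np.indices(d.shape); o,r=ray(n,np.c_[u.ravel(),v.ravel()])
    P=o+r*d.ravel()[:,None]; P=P.reshape(d.shape+(3,)); P[d==0]=np.nan; return P
def tri(pa,pb):
    "two-view point from scene px and top px"
    A=[];b=[]
    for n,p in (("scene",pa),("top",pb)):
        o,d=ray(n,p); d=d[0]/np.linalg.norm(d[0]); M=np.eye(3)-np.outer(d,d); A.append(M); b.append(M@o)
    x=np.linalg.lstsq(np.vstack(A),np.hstack(b),rcond=None)[0]; return x
E
```

```text
(no output)
```

View pics/crop0.png

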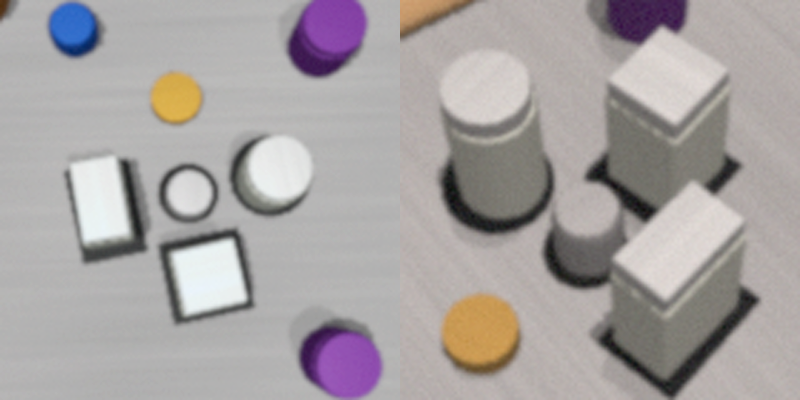

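Run:
```python
from h import *
for n in ("top","scene"):
    d=np.load(f"pics/{n}0.npz")["d"]; P=cloud(n,d); 
    print(n,(d>0).mean())
    z=P[...,2]
    pts={"top":[(369,236),(343,279),(301,247),(335,246),(289,181),(330,209),(188,265),(463,284),(337,160),(350,350),(100,300)],
     "scene":[(270,200),(335,195),(345,250),(306,244),(267,288),(460,370),(250,140),(400,250)]}[n]
    for u,v in pts: print((u,v),np.round(np.nanmedian(P[v-2:v+3,u-2:u+3],axis=(0,1)),4))
```

```text
top 0.9959537760416667
(369, 236) [ 0.5713 -0.0822  0.103 ]
(343, 279) [ 0.4904 -0.0297  0.103 ]
(301, 247) [0.5538 0.0488 0.1039]
(335, 246) [ 0.5584 -0.0181  0.0473]
(289, 181) [0.6968 0.0732 0.0437]
(330, 209) [ 0.6397 -0.0108  0.0175]
(188, 265) [0.5273 0.2771 0.0593]
(463, 284) [ 0.4734 -0.2874  0.0114]
(337, 160) [ 0.7512 -0.0297 -0.0011]
(350, 350) [ 0.3421 -0.0447 -0.0009]
(100, 300) [ 0.4614  0.4804 -0.0007]
scene 0.9959505208333334
(270, 200) [ 0.5711 -0.0857  0.1052]
(335, 195) [ 0.4873 -0.0281  0.1053]
(345, 250) [0.5394 0.056  0.1052]
(306, 244) [ 0.5586 -0.0149  0.0493]
(267, 288) [ 0.6471 -0.0052  0.0191]
(460, 370) [0.5239 0.2782 0.0609]
(250, 140) [ 0.4853 -0.2908  0.0133]
(400, 250) [0.4254 0.0746 0.0012]
```

The crop confirms the choices: three white canisters on black plates around a bare steel cylinder, with the gold tin on the open side (+x).

```bash
cat >> h.py <<'E'
def lids(n,d,zlo,zhi,roi,up=4):
    """blobs whose depth-height lies in band; returns list of world-XY contours' rects"""
    P=cloud(n,d); z=P[...,2]
    m=((z>zlo)&(z<zhi)&(P[...,0]>roi[0])&(P[...,0]<roi[1])&(P[...,1]>roi[2])&(P[...,1]<roi[3])).astype(np.uint8)
    k,lab,st,_=cv2.connectedComponentsWithStats(m)
    out=[]
    for i in range(1,k):
        if st[i,4]<40: continue
        Q=P[lab==i]; zz=np.median(Q[:,2])
        c,_=cv2.findContours((lab==i).astype(np.uint8),cv2.RETR_EXTERNAL,cv2.CHAIN_APPROX_NONE)
        W=onz(n,max(c,key=len)[:,0,:],zz)[:,:2].astype(np.float32)*1000
        r=cv2.minAreaRect(W); cc=cv2.minEnclosingCircle(W)
        out.append((st[i,4],zz,Q[:,:2].mean(0),r,cc))
    return out
def show(o):
    for a,z,m,r,c in o: print(a,"z%.4f"%z,"mean",np.round(m*1000,1),"rect c",np.round(r[0],1),"sz",np.round(r[1],1),"ang %.1f"%r[2],"circ",np.round(c[0],1),"r%.1f"%c[1])
E
python3 - <<'E'
from h import *
for n in ("top","scene"):
    d=np.load(f"pics/{n}0.npz")["d"]; print(n)
    R=(.4,.75,-.15,.15)
    show(lids(n,d,.098,.112,R)); print("weight/etc"); show(lids(n,d,.043,.053,(.5,.61,-.05,.02)))
    print("tin"); show(lids(n,d,.014,.024,(.6,.68,-.04,.03)))
    print("pan/board"); show(lids(n,d,.055,.07,(.35,.7,.15,.45))); show(lids(n,d,.008,.02,(.3,.7,-.42,-.2)))
# dark plates & HSV
for n in ("top","scene"):
    p=np.load(f"pics/{n}0.npz")["p"]; h=cv2.cvtColor(p,cv2.COLOR_RGB2HSV)
    for u,v in {"top":[(188,265),(463,284),(335,246),(193,316),(335,296)],"scene":[(460,370),(250,140),(306,244),(500,325)]}[n]: print(n,(u,v),h[v,u])
E
```

```text
top
363 z0.0997 mean [ 684.1 -131.3] rect c [ 684.8 -130.2] sz [39.3 48.1] ang 87.7 circ [ 684.3 -134. ] r24.9
535 z0.1033 mean [570.6 -86.9] rect c [570.3 -87.2] sz [48.3 48.4] ang 88.4 circ [570.7 -87. ] r25.2
629 z0.1033 mean [550.2  52.8] rect c [550.4  52.8] sz [62.9 36.9] ang 8.9 circ [550.2  53.7] r34.8
659 z0.1032 mean [488.9 -29.2] rect c [488.9 -29.1] sz [48.7 48.9] ang 12.1 circ [489.6 -28.8] r33.0
357 z0.0996 mean [ 420.4 -131.5] rect c [ 421.4 -129.6] sz [40.2 41.3] ang 88.3 circ [ 419.2 -132.9] r24.6
weight/etc
277 z0.0472 mean [557.6 -17.9] rect c [558.4 -18.2] sz [36.8 36.9] ang 88.4 circ [557.4 -18.1] r19.8
tin
307 z0.0175 mean [641.7  -9.9] rect c [641.2  -9.8] sz [40.5 40.9] ang 88.5 circ [641.4  -9.9] r21.6
pan/board
234 z0.0576 mean [641.8 441.4] rect c [643.3 437.7] sz [75.9 27.3] ang 3.8 circ [642.6 448.6] r38.0
5580 z0.0593 mean [520.  282.6] rect c [520.6 282.5] sz [139.5 159.9] ang 5.5 circ [520.8 282.9] r104.6
8024 z0.0113 mean [ 475.5 -286.5] rect c [ 477.2 -286.3] sz [149.5 248.9] ang 84.2 circ [ 477.2 -285.7] r142.9
scene
427 z0.1013 mean [ 421.7 -130.2]
[... 694 characters left out ...]
0
tin
550 z0.0190 mean [643.4  -9.3] rect c [642.7  -9.9] sz [44.  43.6] ang 50.4 circ [643.2  -9.6] r22.7
pan/board
12503 z0.0609 mean [524.5 286.7] rect c [522.  282.5] sz [140.2 159.5] ang 5.5 circ [521.9 282.6] r104.2
7014 z0.0133 mean [ 486.9 -285. ] rect c [ 479.2 -285.1] sz [152.9 249. ] ang 84.2 circ [ 479.  -284.4] r143.2
45 z0.0126 mean [ 690.9 -405.7] rect c [ 691.1 -407.1] sz [17.9 13.8] ang 5.0 circ [ 691.1 -408.2] r10.5
top (188, 265) [108  16  81]
top (463, 284) [ 17 116 149]
top (335, 246) [  0   0 167]
top (193, 316) [ 0  0 47]
top (335, 296) [ 50   7 106]
scene (460, 370) [165   7  71]
scene (250, 140) [ 15 114 148]
scene (306, 244) [ 15  14 144]
scene (500, 325) [84 38 34]
```

Measured poses, averaged over the two views (mm):

| Item | x, y | Top z | Notes |
|---|---|---|---|
| Round canister | 571.7, −86.1 | about 104 | |
| Square canister | 490.3, −28.5 | about 104 | yaw 11.7° |
| Oblong canister | 551.5, 53.5 | about 104 | long axis 9° |
| Weight | 558.8, −17.3 | 48 | |
| Pan | 521.3, 282.5 | 60 | |
| Board | 478, −285.7 | 12 | x axis at −5.8° |
| Tin | 642.5, −9.8 | 18 | |

The jaw direction is now 70.5°. About 100° suits every grasp. I'll start with the round canister.

```bash
python3 -m inch '[1,-2,0,0.03, 2.3,-4.2,0,0.033, 2.3,-4.2,0,0.033, 2.3,-4.2,0,0.033, 2.3,-4.2,0,0.033, 2.3,-4.2,0,0.033, 2.3,-4.2,0,0.033, 2.3,-4.2,0,0.033, 2.3,-4.2,0,0.033, 2.3,-4.2,0,0.033, 2.3,-4.2,0,0.033, 2.3,-4.2,0,0.033, 2.3,-4.2,0,0.033, 2.3,-4.2,0,0.033, 2.3,-4.2,0,0.033, 2.3,-4.2,0,0.033, 1,-2.5,0,0, 0,0,0,0, 0,0,0,0]' 75 30
```

```text
t: 2.48
tcp_pos: [0.5721, -0.0844, 0.2499]
tool_rot: [-0.093, 0.996, 0.001, -0.001]
force: [-0.9, 0.8, 0.1]
finger_gap: 0.75
```

```bash
python3 -m inch '[0,-0.2,-3,0, 0,0,-4,0, 0,0,-3,0, 0,0,-1.5,0, 0,0,0,0]'
python3 - <<'E'
from h import *
ims=[]
for n in ("scene","top"):
    p,d=optics.snapshot(n)
    T=np.eye(4);K,T=model(n); X=T@np.array([.572,-.086,.104,1]); u=int(K[0,2]+K[0,0]*X[0]/-X[2]); v=int(K[1,2]-K[1,1]*X[1]/-X[2])
    c=p[v-70:v+70,u-70:u+70]; ims.append(cv2.resize(c,(400,400),interpolation=cv2.INTER_CUBIC))
cv2.imwrite("pics/c1.png",np.hstack(ims)[:,:,::-1])
E
```

```text
t: 3.1
tcp_pos: [0.5725, -0.0866, 0.1348]
tool_rot: [-0.093, 0.996, 0.001, -0.001]
force: [-0.3, 0.5, 1.0]
finger_gap: 0.747
```

View pics/c1.png

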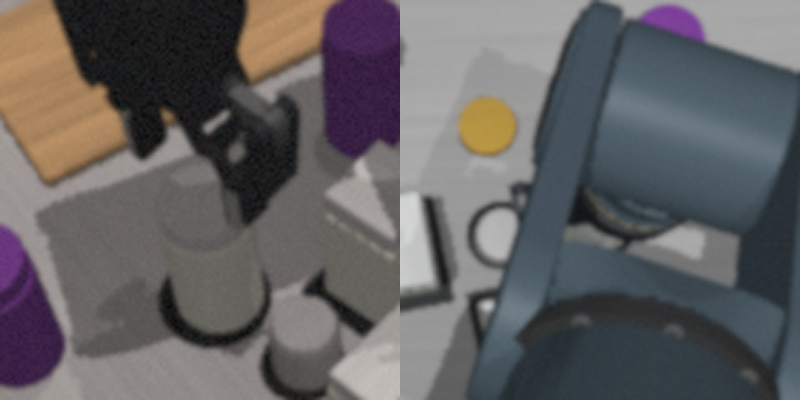

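The scene crop shows the two fingers, at about (145,140) and (265,180), on either side of the lid at (195,190). Descending.

```bash
python3 -m inch '[0,0,-1,0, 0,0,-1,0, 0,0,-1,0, 0,0,-1,0, 0,0,-1,0, 0,0,-0.6,0, 0,0,0,0]' && python3 -m inch '[0,0,0,0, 0,0,0,0, 0,0,0,0, 0,0,0,0, 0,0,0,0, 0,0,0,0]' 40 30
```

```text
t: 4.08
tcp_pos: [0.573, -0.0876, 0.0787]
tool_rot: [-0.092, 0.996, 0.0, -0.001]
force: [-0.1, 0.5, -0.3]
finger_gap: 0.754
t: 4.82
tcp_pos: [0.5735, -0.0878, 0.0796]
tool_rot: [-0.093, 0.996, -0.0, 0.0]
force: [0.6, 0.1, 0.6]
finger_gap: 0.619
```

```bash
python3 -m inch '[0,0,0.3,0, 0,0,1,0, 0,0,2,0, 0,0,2,0, 0,-1,0.7,0, 0,-2,0,0, -0.1,-3,0,0, -0.3,-3,0,0, -0.3,-3,0,0, -0.3,-3,0,0, -0.3,-3,0,0, -0.2,-1.6,0,0, 0,-1,0,0, 0,0,-1,0, 0,0,-2,0, 0,0,-1,0, 0,0,0,0, 0,0,0,0]' 40 40
```

```text
t: 7.08
tcp_pos: [0.5588, -0.2936, 0.0997]
tool_rot: [-0.093, 0.996, -0.0, 0.0]
force: [0.0, -0.3, -3.4]
finger_gap: 0.622
```

```bash
python3 -m inch '[0,0,-0.5,0, 0,0,-0.3,0, 0,0,-0.2,0, 0,0,-0.1,0, 0,0,0,0, 0,0,0,0]'
```

```text
t: 7.82
tcp_pos: [0.5583, -0.2938, 0.0884]
tool_rot: [-0.092, 0.996, -0.0, 0.0]
force: [-0.3, 0.1, -3.1]
finger_gap: 0.622
```

```bash
python3 -m inch '[0,0,-0.1,0, 0,0,-0.05,0, 0,0,0,0, 0,0,0,0]'
```

```text
t: 8.32
tcp_pos: [0.5585, -0.2939, 0.0876]
tool_rot: [-0.092, 0.996, -0.0, 0.0]
force: [-1.8, 0.6, 5.4]
finger_gap: 0.62
```

```bash
python3 -m inch '[0,0,0,0, 0,0,0,0, 0,0,0,0, 0,0,1,0, 0,0,3,0, 0,0,4,0, -0.3,1.5,0,0, -1,4,0,0, -1,4,0,0, -1,4,0,0, -1,4,0,0, -1,4,0,0, -1,3,0,0.02, -0.5,1.5,0,0, 0,0.5,0,0, 0,0,0,0, 0,0,0,0]' 75
python3 - <<'E'
from h import *
p,d=optics.snapshot("scene"); cv2.imwrite("pics/s2.png",p[:,:,::-1])
E
```

```text
t: 10.45
tcp_pos: [0.491, -0.0297, 0.1668]
tool_rot: [-0.102, 0.995, -0.0, 0.0]
force: [0.3, 0.7, 0.4]
finger_gap: 0.749
```

View pics/s2.png

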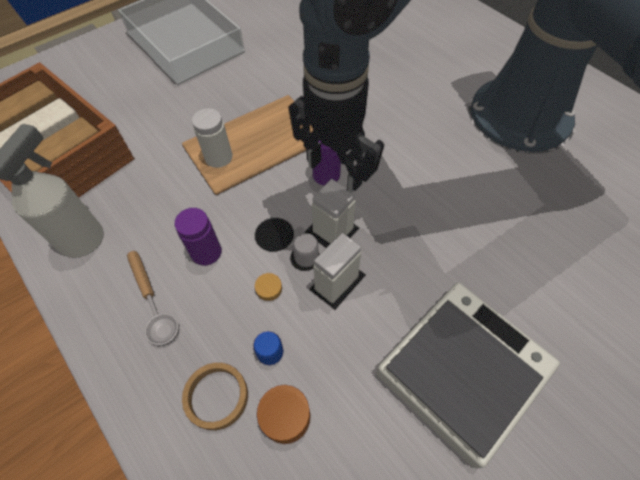

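The round canister is upright on the board at (212,138), and its bare plate shows at (274,234). The gripper is above the square canister. Comparing the placed can with the TCP at release checks the camera against the arm.

Run:
```python
from h import *
p,d=optics.snapshot("scene"); show(lids("scene",d,.108,.122,(.5,.62,-.34,-.24)))
P,d2=optics.snapshot("top"); show(lids("top",d2,.106,.122,(.5,.62,-.34,-.24)))
# plate in scene, dark
def plate(n,p,box):
    g=p.max(2); m=np.zeros(g.shape,np.uint8); x0,x1,y0,y1=box; m[y0:y1,x0:x1]=(g[y0:y1,x0:x1]<60)
    c,_=cv2.findContours(m,cv2.RETR_EXTERNAL,cv2.CHAIN_APPROX_NONE); c=max(c,key=len)
    W=onz(n,c[:,0],.004)[:,:2].astype(np.float32)*1000
    print(n,cv2.minAreaRect(W),cv2.fitEllipse(W))
plate("scene",p,(250,298,212,255))
```

```text
531 z0.1130 mean [ 558.1 -291. ] rect c [ 558.  -290.6] sz [55.5 48.2] ang 59.3 circ [ 558.2 -290.3] r28.3
555 z0.1113 mean [ 556.1 -292. ] rect c [ 556.3 -291.5] sz [50.1 48. ] ang 88.4 circ [ 555.9 -291.9] r25.8
scene ((573.65234375, -88.53630065917969), (65.88533020019531, 65.6263656616211), 50.38664245605469) ((573.8646850585938, -88.3014144897461), (65.4315414428711, 66.10497283935547), 155.94036865234375)
```

The camera and the arm agree to about 2 mm, with the TCP reading about (+1.5, −2) mm from the camera. The current TCP suits the square canister, so I'll descend and grip.

```bash
python3 -m inch '[0,0,-2,0, 0,0,-2,0, 0,0,-1,0, 0,0,-1,0, 0,0,-1,0, 0,0,-1,0, 0,0,-0.8,0, 0,0,0,0, 0,0,0,0]' && python3 -m inch '[0,0,0,0, 0,0,0,0, 0,0,0,0, 0,0,0,0, 0,0,0,0, 0,0,0,0]' 40 40
```

```text
t: 11.72
tcp_pos: [0.4904, -0.0288, 0.0789]
tool_rot: [-0.102, 0.995, -0.0, 0.0]
force: [-0.8, 0.2, 0.3]
finger_gap: 0.752
t: 12.48
tcp_pos: [0.4907, -0.029, 0.0793]
tool_rot: [-0.102, 0.995, -0.0, 0.001]
force: [-0.1, -1.9, 5.1]
finger_gap: 0.603
```

```bash
python3 -m inch '[0,0,0.3,0, 0,0,1,0, 0,0,2,0, 0,0,3,0, 0,0,3,0, 0,0,2,0, 0,-1,0.7,0, 0,-3,0,0, -0.3,-4,0,0, -0.3,-4,0,0, -0.3,-4,0,0, -0.3,-4,0,0, -0.1,-3,0,0, 0,-1.7,0,0, 0,-1,0,0, 0,0,-1,0, 0,0,-3,0, 0,0,-3,0, 0,0,-2,0, 0,0,0,0]' && python3 -m inch '[0,0,-1,0, 0,0,-0.5,0, 0,0,0,0, 0,0,0,0]'
```

```text
t: 14.98
tcp_pos: [0.476, -0.2833, 0.1068]
tool_rot: [-0.103, 0.995, 0.002, -0.002]
force: [0.3, 0.1, -2.5]
finger_gap: 0.598
t: 15.48
tcp_pos: [0.4775, -0.2859, 0.0942]
tool_rot: [-0.102, 0.995, -0.0, 0.0]
force: [0.8, -0.5, -2.5]
finger_gap: 0.6
```

```bash
python3 -m inch '[0,0,-0.4,0, 0,0,-0.1,0, 0,0,-0.1,0, 0,0,-0.1,0, 0,0,0,0, 0,0,0,0]'
```

```text
t: 16.23
tcp_pos: [0.4773, -0.2858, 0.0873]
tool_rot: [-0.102, 0.995, -0.0, 0.0]
force: [-1.6, 0.7, 3.9]
finger_gap: 0.602
```

```bash
python3 -m inch '[0,0,0,0, 0,0,0,0, 0,0,0,0, 0,0,1,0, 0,0,3,0, 0,0,4,0, 0.3,2,0,0, 0.9,4,0,0, 0.9,4,0,0, 0.9,4,0,0, 0.9,4,0,-0.045, 0.9,4,0,0, 0.9,4,0,0, 0.9,4,0,0, 0.6,2.5,0,0, 0.3,1.3,0,0, 0,0,0,0, 0,0,0,0]' 70
python3 - <<'E'
from h import *
p,d=optics.snapshot("scene"); cv2.imwrite("pics/s3.png",p[:,:,::-1])
show(lids("scene",d,.108,.122,(.4,.62,-.34,-.24)))
E
```

```text
t: 18.48
tcp_pos: [0.5519, 0.0515, 0.1666]
tool_rot: [-0.08, 0.997, -0.0, -0.0]
force: [0.1, 1.3, -0.2]
finger_gap: 0.702
588 z0.1133 mean [ 478.1 -283.4] rect c [ 478.7 -282.9] sz [53.2 53.1] ang 11.9 circ [ 477.3 -283.8] r34.8
527 z0.1132 mean [ 558.1 -291. ] rect c [ 558. -291.] sz [54.2 48.3] ang 57.5 circ [ 557.4 -290.8] r27.6
```

View pics/s3.png

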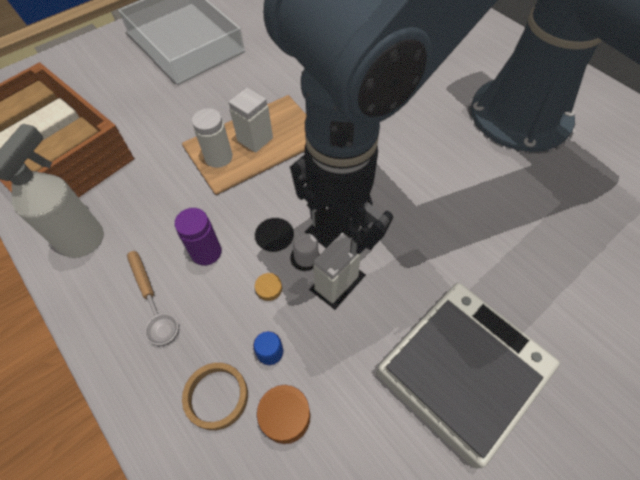

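The square canister stands on the board at (250,120), beside the round one. The gripper is over the oblong canister at (338,268). Descending.

```bash
python3 -m inch '[0,0.1,-2,0, 0,0,-2,0, 0,0,-1,0, 0,0,-1,0, 0,0,-1,0, 0,0,-1,0, 0,0,-0.8,0, 0,0,0,0, 0,0,0,0]' && python3 -m inch '[0,0,0,0, 0,0,0,0, 0,0,0,0, 0,0,0,0, 0,0,0,0, 0,0,0,0, 0,0,0,0]' 25 40
```

```text
t: 19.65
tcp_pos: [0.5524, 0.0533, 0.0789]
tool_rot: [-0.08, 0.997, -0.0, 0.0]
force: [-0.8, 0.4, -0.5]
finger_gap: 0.7
t: 20.52
tcp_pos: [0.5528, 0.0531, 0.0793]
tool_rot: [-0.08, 0.997, -0.0, 0.001]
force: [0.5, -1.4, 5.3]
finger_gap: 0.459
```

```bash
python3 -m inch '[0,0,0.3,0, 0,0,1,0, 0,0,2,0, 0,0,3,0, 0,0,3,0, 0,0,2,0, -0.5,-1,0.7,0, -1.4,-3,0,0, -1.8,-4,0,0, -1.8,-4,0,0, -1.8,-4,0,0, -1.8,-4,0,0, -1.8,-4,0,0, -1.8,-4,0,0, -1.4,-3,0,0, -0.9,-1.3,0,0, -0.4,-0.8,0,0, 0,0,0,0, 0,0,0,0]'
```

```text
t: 22.9
tcp_pos: [0.3985, -0.2767, 0.1987]
tool_rot: [-0.081, 0.997, 0.0, -0.0]
force: [0.0, 0.3, -1.7]
finger_gap: 0.459
```

```bash
python3 -m inch '[0,-0.1,-2,0, 0,0,-3,0, 0,0,-3,0, 0,0,-2,0, 0,0,-0.5,0, 0,0,-0.3,0, 0,0,-0.1,0, 0,0,-0.1,0, 0,0,-0.1,0, 0,0,0,0, 0,0,0,0]'
```

```text
t: 24.28
tcp_pos: [0.3983, -0.2788, 0.0879]
tool_rot: [-0.08, 0.997, -0.0, 0.0]
force: [0.3, -0.3, -2.9]
finger_gap: 0.462
```

```bash
python3 -m inch '[0,0,-0.1,0, 0,0,-0.03,0, 0,0,0,0, 0,0,0,0]'
```

```text
t: 24.78
tcp_pos: [0.3983, -0.2789, 0.0873]
tool_rot: [-0.08, 0.997, -0.0, 0.0]
force: [-1.0, -0.3, 4.9]
finger_gap: 0.458
```

```bash
python3 -m inch '[0,0,0,0, 0,0,0,0, 0,0,0,0, 0,0,1,0, 0,0,3,0, 0,0,4,0, 0,2,1,0, 0,4,1,0, 0,5,1,0, 0,5,0,0, 0,5,0,0, 0,5,0,0, 0,5,0,0, 0,5,0,0, 0,5,0,0, 0,4,0,0, 0,2,0,0, 0,1,0,0, 0,0,0,0]' 75
cat >> h.py <<'E'
def dark(n,p,z,box,thr=70,amin=200):
    "dark blobs whose contour, cast on height z, lies in world box (mm)"
    m=(p.max(2)<thr).astype(np.uint8); c,_=cv2.findContours(m,cv2.RETR_EXTERNAL,cv2.CHAIN_APPROX_NONE)
    for k in c:
        if len(k)<20 : continue
        W=onz(n,k[:,0],z)[:,:2].astype(np.float32)*1000; M=W.mean(0)
        if box[0]<M[0]<box[1] and box[2]<M[1]<box[3] and cv2.contourArea(W)>amin:
            r=cv2.minAreaRect(W); mo=cv2.moments(W); print(n,"dark c",np.round([mo["m10"]/mo["m00"],mo["m01"]/mo["m00"]],1),"rect",np.round(r[0],1),np.round(r[1],1),"ang %.1f"%r[2])
E
python3 - <<'E'
from h import *
for n in ("scene","top"):
    p,d=optics.snapshot(n); cv2.imwrite(f"pics/{n}4.png",p[:,:,::-1]); np.savez(f"pics/{n}4.npz",p=p,d=d)
    print(n); show(lids(n,d,.106,.122,(.34,.62,-.34,-.24)))
    show(lids(n,d,.043,.053,(.5,.61,-.05,.02))); show(lids(n,d,.014,.024,(.6,.68,-.04,.03)))
    dark(n,p,.004,(440,640,-140,110))
E
```

```text
t: 27.15
tcp_pos: [0.3974, 0.2015, 0.1962]
tool_rot: [-0.081, 0.997, -0.0, -0.001]
force: [0.5, -0.4, -0.2]
finger_gap: 0.748
scene
563 z0.1130 mean [ 399.9 -276.4] rect c [ 399.8 -275.6] sz [68.  43.4] ang 8.8 circ [ 399.6 -274.3] r39.7
621 z0.1131 mean [ 478.4 -282.8] rect c [ 478.6 -281.9] sz [53.6 55.4] ang 12.0 circ [ 477.9 -282.9] r36.0
560 z0.1131 mean [ 558.1 -290.1] rect c [ 558.4 -289.4] sz [58.  49.6] ang 72.1 circ [ 559.4 -289.6] r29.4
423 z0.0488 mean [559.7 -16.4] rect c [559.6 -16.1] sz [40.1 39.7] ang 23.4 circ [559.5 -15.7] r20.9
551 z0.0190 mean [643.5  -9.3] rect c [643.4  -9.5] sz [44.9 42.8] ang 66.3 circ [643.2  -9.2] r23.0
scene dark c [548.9  52.7] rect [549.   52.8] [80.1 53.6] ang 10.3
scene dark c [574.3 -12.2] rect [568.8 -12.6] [31.9 48.1] ang 37.6
scene dark c [574.7 -88.7] rect [575.  -89.4] [66.3 65. ] ang 52.7
scene dark c [490.2 -30.6] rect [491.1 -30.6] [68.2 66.8] ang 10.6
top
553 z0.1112 mean [ 556.1 -292. ] rect c [ 556.3 -291.6] sz [50.1 48. ] ang 88.4 circ [ 556.1 -291.7] r25.8
685 z0.1111 mean [ 475.8 -284.6] rect c [ 475.8 -284.3] sz [48.9 50.6] ang 11.4 circ [ 475.7 -284.6] r33.5
678 z0.1111 mean [ 396.8 -278. ] rect c [ 396.9 -278. ] sz [62.8 38. ] ang 8.8 circ [ 396.6 -277.7] r35.7
274 z0.0469 mean [557.3 -17.7] rect c [558.  -17.6] sz [37.6 36.3] ang 43.3 circ [557.1 -17.1] r19.8
303 z0.0173 mean [642.  -10.2] rect c [641.2  -9.8] sz [40.5 40.9] ang 88.5 circ [641.8  -9.9] r21.4
top dark c [489.2 -32.3] rect [489.2 -32.2] [64.9 64.7] ang 10.4
top dark c [547.1  51.4] rect [547.1  51.4] [76.7 51.2] ang 10.1
top dark c [572.9 -89.7] rect [573.  -89.7] [62.3 64.7] ang 88.1
```

View pics/top4.png

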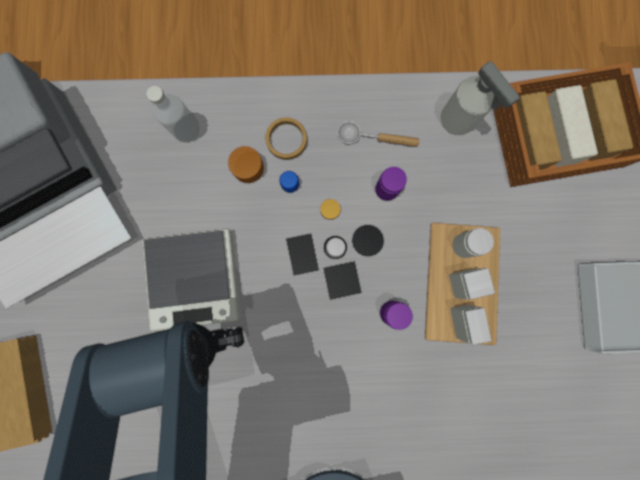

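View pics/scene4.png

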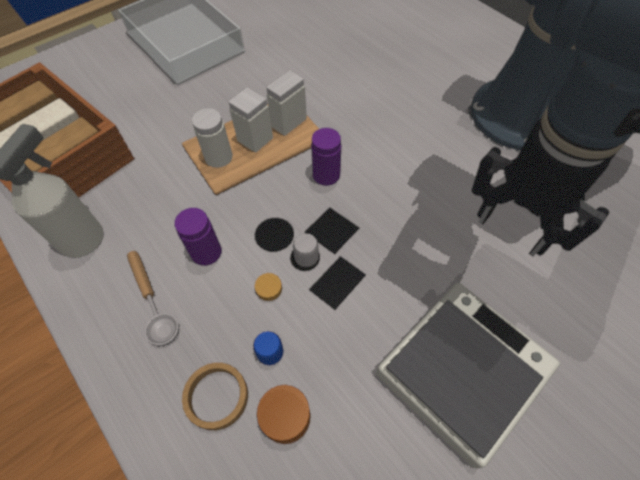

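Both views show all three canisters upright on the board: round (478,241), square (480,284) and oblong (476,325) in the top view. The weight (335,246) and tin (330,209) have not moved, and the plates are now bare. Camera averages for the plates:

| Plate | x, y (mm) | Angle |
|---|---|---|
| Round | 573.9, −89.1 | – |
| Square | 490, −31.5 | 10.5° |
| Oblong | 548, 52 | 10.2° |

Next, the weight.

```bash
python3 -m inch '[1,-1.5,0,0, 2.5,-3.5,0,0, 3,-4,0,0, 3,-4,0,0, 3,-4,0,0, 2.3,-3,-1,0, 1.2,-1.5,-2,0, 0.2,-0.5,-3,0, 0,0,-3,0, 0,0,-2,0, 0,0,0,0, 0,0,0,0]'
python3 - <<'E'
from h import *
p,d=optics.snapshot("scene"); cv2.imwrite("pics/s5.png",cv2.resize(p[180:310,230:390],(800,650))[:600,:,::-1])
E
```

```text
t: 28.75
tcp_pos: [0.5605, -0.0195, 0.0871]
tool_rot: [-0.08, 0.997, -0.0, 0.0]
force: [0.4, -0.1, 1.4]
finger_gap: 0.743
```

View pics/s5.png

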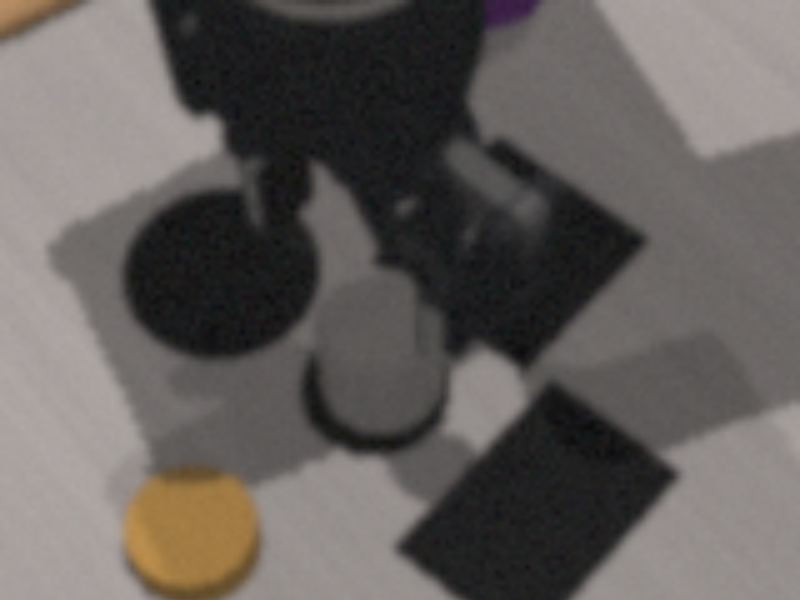

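The weight at (370,350) sits between the fingers, with the left tip near (270,215) and the right tip near (430,340). Descending slowly.

```bash
python3 -m inch '[-0.1,0,-1,0, 0,0.1,-1,0, 0,0,-1,0, 0,0,-0.7,0, 0,0,0,0]' && python3 -m inch '[0,0,-0.7,0, 0,0,-0.7,0, 0,0,-0.7,0, 0,0,0,0, 0,0,0,0]'
python3 - <<'E'
from h import *
p,d=optics.snapshot("scene"); cv2.imwrite("pics/s6.png",cv2.resize(p[180:310,230:390],(800,650))[:600,:,::-1])
E
```

```text
t: 29.42
tcp_pos: [0.5588, -0.0176, 0.0486]
tool_rot: [-0.08, 0.997, 0.0, -0.001]
force: [0.9, 0.3, -0.7]
finger_gap: 0.752
t: 30.05
tcp_pos: [0.5593, -0.0178, 0.0285]
tool_rot: [-0.08, 0.997, -0.0, 0.0]
force: [0.0, -0.3, 0.4]
finger_gap: 0.753
```

View pics/s6.png

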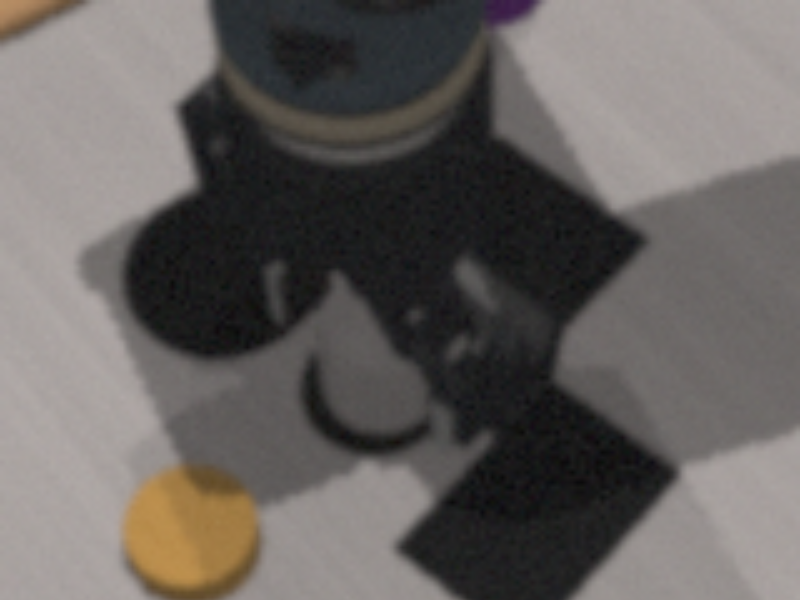

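The weight stands between the fingers. Closing.

```bash
python3 -m inch '[0,0,0,0, 0,0,0,0, 0,0,0,0, 0,0,0,0, 0,0,0,0, 0,0,0,0, 0,0,0,0]' 30 60 && python3 -m inch '[0,0,0.3,0, 0,0,1,0, 0,0,1,0, 0,0,0,0, 0,0,0,0]'
```

```text
t: 30.98
tcp_pos: [0.5596, -0.018, 0.0292]
tool_rot: [-0.08, 0.997, -0.0, 0.0]
force: [-1.0, -0.6, 5.6]
finger_gap: 0.474
t: 31.6
tcp_pos: [0.5592, -0.0177, 0.0516]
tool_rot: [-0.08, 0.997, 0.0, -0.0]
force: [-0.6, -0.6, -4.5]
finger_gap: 0.474
```

```bash
python3 -m inch '[0,0,2,0, 0,0,3,0, 0,0.5,3,0, -0.3,2,1.8,0, -0.5,4,0,0, -0.5,4,0,0, -0.5,4,0,0, -0.5,4,0,0, -0.5,4,0,0, -0.5,3.5,0,0, -0.3,2.4,0,0, -0.1,1,0,0, 0,0.5,0,0, 0,0,-1,0, 0,0,-2,0, 0,0,-2,0, 0,0,0,0, 0,0,0,0]'
```

```text
t: 33.85
tcp_pos: [0.5228, 0.2807, 0.0997]
tool_rot: [-0.08, 0.997, -0.0, 0.0]
force: [-0.4, 0.2, -4.9]
finger_gap: 0.473
```

```bash
python3 -m inch '[-0.05,0.1,-0.5,0, 0,0,-0.4,0, 0,0,-0.2,0, 0,0,-0.1,0, 0,0,0,0, 0,0,0,0]' && python3 -m inch '[0,0,-0.1,0, 0,0,0,0, 0,0,0,0]'
```

```text
t: 34.6
tcp_pos: [0.5218, 0.2823, 0.0876]
tool_rot: [-0.08, 0.997, 0.0, 0.0]
force: [0.3, -0.3, -4.1]
finger_gap: 0.469
t: 34.98
tcp_pos: [0.5218, 0.2823, 0.0865]
tool_rot: [-0.08, 0.997, 0.0, 0.0]
force: [0.7, 0.0, -4.1]
finger_gap: 0.471
```

```bash
python3 -m inch '[0,0,-0.05,0, 0,0,-0.05,0, 0,0,0,0, 0,0,0,0]'
```

```text
t: 35.48
tcp_pos: [0.5218, 0.2823, 0.0855]
tool_rot: [-0.08, 0.997, 0.0, -0.0]
force: [0.2, 0.1, -4.7]
finger_gap: 0.475
```

```bash
python3 -m inch '[0,0,-0.04,0, 0,0,-0.04,0, 0,0,0,0, 0,0,0,0]'
```

```text
t: 35.98
tcp_pos: [0.5218, 0.2823, 0.0852]
tool_rot: [-0.08, 0.997, 0.0, 0.0]
force: [-1.3, -0.6, 2.7]
finger_gap: 0.471
```

```bash
python3 -m inch '[0,0,0,0, 0,0,0,0, 0,0,0,0, 0,0,0.5,0, 0,0,2,0, 0,0,4,0, 0,0,3.5,0, -0.3,-2,0,0, -0.9,-4,0,0, -1,-4.5,0,0, -1,-4.5,0,0, -1,-4.5,0,0, -1,-4.5,0,0, -1,-4.5,0,0, -1,-4.5,0,0]' 75 && python3 -m inch '[-1,-4.5,0,0, -1,-4.5,0,0, -1,-4.5,0,0, -1,-4.5,0,0, -0.7,-3,0,0, -0.4,-1.6,0,0, 0,-0.5,0,0, 0,0,0,0, 0,0,0,0]' 70
python3 - <<'E'
from h import *
for n in ("scene","top"):
    p,d=optics.snapshot(n); cv2.imwrite(f"pics/{n}7.png",p[:,:,::-1]); np.savez(f"pics/{n}7.npz",p=p,d=d)
    print(n); show(lids(n,d,.095,.115,(.42,.65,.2,.36))); show(lids(n,d,.055,.07,(.42,.65,.15,.4))); show(lids(n,d,.014,.024,(.6,.68,-.04,.03)))
    dark(n,p,.004,(440,640,-140,110))
E
```

```text
t: 37.85
tcp_pos: [0.4481, -0.0493, 0.184]
tool_rot: [-0.08, 0.997, 0.0, -0.001]
force: [0.0, -0.9, 0.0]
finger_gap: 0.75
t: 38.98
tcp_pos: [0.3988, -0.2774, 0.1846]
tool_rot: [-0.081, 0.997, 0.0, -0.0]
force: [-1.1, 0.3, 0.5]
finger_gap: 0.703
scene
856 z0.1046 mean [523.6 282.7] rect c [523.8 282.4] sz [40.7 39.9] ang 39.9 circ [523.8 283.3] r21.5
11434 z0.0609 mean [525.9 287.1] rect c [522.  282.5] sz [140.2 159.5] ang 5.5 circ [521.9 282.6] r104.2
547 z0.0189 mean [643.5  -9.4] rect c [643.4  -9.6] sz [44.9 42.8] ang 66.3 circ [643.9  -9.8] r22.9
scene dark c [548.5  52.7] rect [548.4  52.7] [80.4 54. ] ang 10.6
scene dark c [561.8 -17.8] rect [562.1 -17.8] [48.4 46.1] ang 51.0
scene dark c [574.7 -88.8] rect [575.  -89.5] [66.3 65. ] ang 52.7
scene dark c [490.8 -30.7] rect [490.9 -31. ] [68.8 68.3] ang 10.5
top
363 z0.1028 mean [519.6 281. ] rect c [520.  280.6] sz [40.1 38. ] ang 88.4 circ [519.6 280.6] r20.7
5136 z0.0592 mean [519.9 281.9] rect c [520.6 282.5] sz [139.5 160. ] ang 5.5 circ [520.8 282.9] r104.6
316 z0.0172 mean [641.8  -9.9] rect c [641.2  -9.8] sz [40.5 40.9] ang 88.5 circ [641.6  -9.9] r21.5
top dark c [488.8 -31.8] rect [488.8 -31.8] [66.1 65.6] ang 10.6
top dark c [560.  -19.2] rect [559.8 -19.5] [46. 46.] ang 25.0
top dark c [546.7  51.1] rect [546.8  50.8] [77.4 51.8] ang 10.6
top dark c [572.8 -89.8] rect [573.  -89.7] [62.3 64.7] ang 88.1
```

View pics/scene7.png

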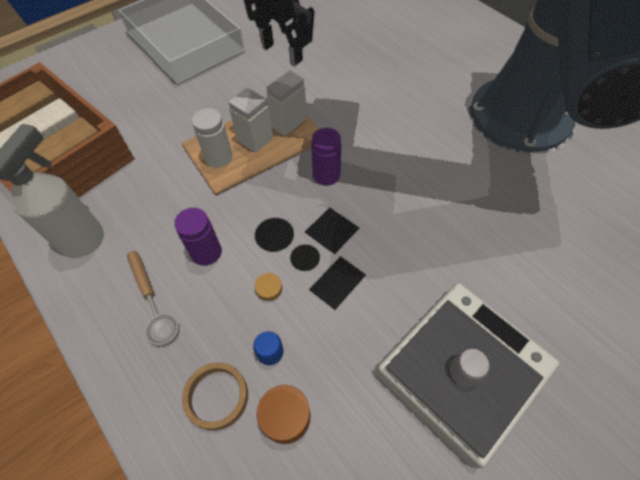

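View pics/top7.png

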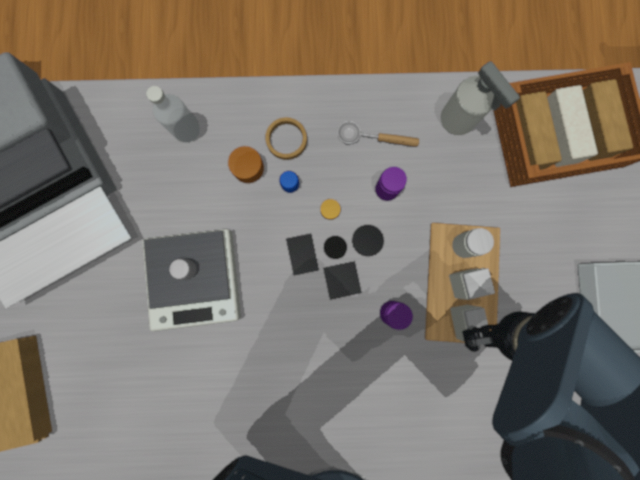

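The weight stands upright in the middle of the pan, at (470,368) in the scene view and (179,269) in the top view, within about 2 mm of the pan centre. The tin and plates have not moved. Plate-to-rubber-disc distances come out at 72 mm with layout yaw 10.4°, matching the text. Now I'll fetch the oblong canister.

```bash
python3 -m inch '[-0.05,-0.15,-2,0, 0,0,-2,0, 0,0,-2,0, 0,0,-1,0, 0,0,-1,0, 0,0,-1,0, 0,0,-0.7,0, 0,0,0,0, 0,0,0,0]' && python3 -m inch '[0,0,0,0, 0,0,0,0, 0,0,0,0, 0,0,0,0, 0,0,0,0, 0,0,0,0]' 25 40
```

```text
t: 40.2
tcp_pos: [0.3984, -0.2804, 0.0879]
tool_rot: [-0.08, 0.997, -0.0, 0.0]
force: [0.5, -0.3, 0.2]
finger_gap: 0.701
t: 40.95
tcp_pos: [0.3984, -0.2803, 0.0882]
tool_rot: [-0.08, 0.997, -0.0, 0.0]
force: [-0.4, 1.2, 5.8]
finger_gap: 0.462
```

```bash
python3 -m inch '[0,0,0.3,0, 0,0,1,0, 0,0,2,0, 0,0,3,0, 0,0,3,0, 0.4,1,2,0, 0.9,2,0,0.02, 1.8,4,0,0, 1.8,4,0,0, 1.8,4,0,0, 1.8,4,0,0, 1.8,4,0,0, 1.8,4,0,0, 1.7,4,0,0, 0.8,1.3,0,0, 0.3,0.9,0,0, 0,0,-2,0, 0,0,-3,0, 0,0,-3,0, 0,0,0,0]' && python3 -m inch '[0,0,-1.5,0, 0,0,-1,0, 0,0,-0.5,0, 0,0,0,0, 0,0,0,0]'
```

```text
t: 43.45
tcp_pos: [0.545, 0.0509, 0.1188]
tool_rot: [-0.089, 0.996, 0.0, -0.003]
force: [-0.7, -0.9, -2.1]
finger_gap: 0.46
t: 44.08
tcp_pos: [0.5476, 0.0518, 0.091]
tool_rot: [-0.09, 0.996, -0.0, 0.0]
force: [0.3, -0.3, -2.5]
finger_gap: 0.461
```

```bash
python3 -m inch '[0,0,-0.4,0, 0,0,-0.3,0, 0,0,-0.1,0, 0,0,-0.1,0, 0,0,-0.1,0, 0,0,0,0, 0,0,0,0]'
```

```text
t: 44.95
tcp_pos: [0.5473, 0.0518, 0.0808]
tool_rot: [-0.09, 0.996, -0.0, 0.0]
force: [0.0, 0.2, -3.0]
finger_gap: 0.466
```

```bash
python3 -m inch '[0,0,-0.06,0, 0,0,-0.05,0, 0,0,0,0, 0,0,0,0]'
```

```text
t: 45.45
tcp_pos: [0.5474, 0.0518, 0.0802]
tool_rot: [-0.09, 0.996, -0.0, 0.0]
force: [-1.6, 0.7, 5.7]
finger_gap: 0.459
```

```bash
python3 -m inch '[0,0,0,0, 0,0,0,0, 0,0,0,0, 0,0,0.5,0, 0,0,2,0, 0,0,4,0, 0,0,3.5,0.024, -0.5,-2,0,0, -0.8,-4,0,0, -0.8,-4,0,0, -0.8,-4,0,0, -0.8,-4,0,0, -0.8,-4,0,0, -0.8,-4,0,0, -0.8,-4,0,0, -0.6,-2.5,0,0, -0.3,-1.2,0,0, 0,0,0,0, 0,0,0,0]' 75
cat > chk.py <<'E'
from h import *
import sys
def proj(n,X):
    K,T=model(n); c=T@np.array([*X,1.]); return K[0,2]+K[0,0]*c[0]/-c[2], K[1,2]-K[1,1]*c[1]/-c[2]
tag=sys.argv[1]; x,y=float(sys.argv[2]),float(sys.argv[3]); ims=[]
for n in ("scene","top"):
    p,d=optics.snapshot(n); np.savez(f"pics/{n}{tag}.npz",p=p,d=d)
    u,v=proj(n,(x,y,.05)); M=np.float32([[6,0,200-6*u],[0,6,200-6*v]])
    ims.append(cv2.warpAffine(p,M,(400,400),flags=cv2.INTER_CUBIC))
    show(lids(n,d,.098,.112,(x-.05,x+.05,y-.05,y+.05)))
    # outer plate contour: black rim -> union hull of dark pixels near plate
    m=(p.max(2)<60).astype(np.uint8); c,_=cv2.findContours(m,cv2.RETR_EXTERNAL,cv2.CHAIN_APPROX_NONE)
    print(tag,n,"px of (x,y,.05)",round(u),round(v))
cv2.imwrite(f"pics/chk{tag}.png",cv2.convertScaleAbs(np.hstack(ims)[:,:,::-1],alpha=1.4))
E
python3 chk.py a .5475 .0518
```

```text
t: 47.82
tcp_pos: [0.4773, -0.284, 0.1796]
tool_rot: [-0.102, 0.995, 0.0, -0.0]
force: [-0.2, 0.0, -0.4]
finger_gap: 0.752
1027 z0.1050 mean [548.1  54.1] rect c [547.5  54. ] sz [64.9 38.4] ang 10.4 circ [547.7  53.7] r36.2
a scene px of (x,y,.05) 338 268
630 z0.1030 mean [545.3  52.9] rect c [545.3  52.7] sz [63.  36.6] ang 10.1 circ [545.3  52.8] r35.4
a top px of (x,y,.05) 301 252
```

View pics/chka.png

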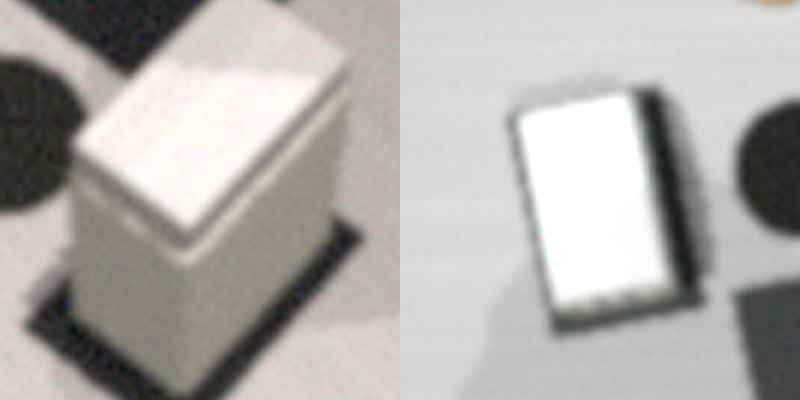

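The crop shows the oblong canister upright on its plate, aligned with it, with a rim on every side. To measure the rim widths I'll sample profile lines at plate height.

```bash
cat > rim.py <<'E'
from h import *
import sys
from chk0 import proj
def rims(n,p,c,yaw,half,can,thr=75):
    """dark run (can foot -> plate edge) along +-x',+-y' of the plate, sampled on z=4 mm; only faces that look to the camera are valid"""
    g=p.max(2).astype(np.float32); K,T=model(n); cam=-T[:3,:3].T@T[:3,3]
    a=np.radians(yaw); ex=np.array([np.cos(a),np.sin(a)]); ey=np.array([-ex[1],ex[0]])
    for nm,e,f,h,w,b in (("+x",ex,ey,half[0],half[1],can[0]),("-x",-ex,ey,half[0],half[1],can[0]),("+y",ey,ex,half[1],half[0],can[1]),("-y",-ey,ex,half[1],half[0],can[1])):
        foot=np.array(c)+e*b/1000
        vis=(cam[:2]-foot)@e
        s=np.arange(b-14,h+14,.25); S=[]
        for l in np.linspace(-.5,.5,9)*w:
            uv=np.array([proj(n,(*(np.array(c)+(e*k+f*l)/1000),.004)) for k in s],np.float32)
            S.append(cv2.remap(g,uv[None,:,0],uv[None,:,1],cv2.INTER_LINEAR)[0])
        m=np.median(S,0); dk=np.where(m<thr)[0]
        print(n,nm,"faces cam" if vis>0 else "hidden   ","foot %.1f (nom %.0f) edge %.1f (nom %.0f) rim %.1f"%(s[dk[0]],b,s[dk[-1]],h,s[dk[-1]]-s[dk[0]]) if len(dk) else "none", "cam slope %.2f"%(vis/cam[2]))
E
sed -n '/^def proj/,/return/p' chk.py > b; (echo "from h import *"; cat b) > chk0.py
python3 - <<'E'
from rim import *
for n in ("scene","top"):
    p=np.load(f"pics/{n}a.npz")["p"]; rims(n,p,(.5485,.0527) if n=="scene" else (.5467,.0511),10.4,(41,28),(33,20))
E
```

```text
scene +x faces cam foot 28.8 (nom 33) edge 40.5 (nom 41) rim 11.8 cam slope 0.32
scene -x hidden    none cam slope -0.43Traceback (most recent call last):
  File "<stdin>", line 3, in <module>
  File "rim.py", line 13, in rims
    uv=np.array([proj(n,(*(np.array(c)+(e*k+f*l)/1000),.004)) for k in s],np.float32)
                 ~~~~^^^^^^^^^^^^^^^^^^^^^^^^^^^^^^^^^^^^^^^^
  File "chk0.py", line 3, in proj
    K,T=model(n); c=T@np.array([*X,1.]); return K[0,2]+K[0,0]*c[0]/-c[2], K[1,2]-K[1,1]*c[1]/-c[2]
        ~~~~~^^^
  File "h.py", line 4, in model
    m=optics.camera_model(n); return m["mtx"],m["camera_from_world"]
ValueError: time passes only in moves, steps and waits
```

```bash
sed -i 's/^def model(n):/import functools\n@functools.lru_cache(None)\ndef model(n):/' h.py
cat > r1.py <<'E'
from rim import *
import sys
t=sys.argv[1]
PL={"oblong":((.5485,.0527),(.5467,.0511),(41,28),(33,20)),"square":((.4908,-.0308),(.4888,-.0319),(35,35),(26,26)),"round":((.5747,-.0888),(.5728,-.0898),(35,35),(27,27))}
for k in sys.argv[2:]:
    print(k)
    for i,n in enumerate(("scene","top")):
        p=np.load(f"pics/{n}{t}.npz")["p"]; rims(n,p,PL[k][i],10.4,*PL[k][2:],**({} if k!="round" else {}))
E
python3 r1.py a oblong; echo START; python3 r1.py 0 oblong square round; python3 -c "from station import manip;print(manip.sense()['t'])"
```

```text
oblong
scene +x faces cam foot 28.8 (nom 33) edge 40.5 (nom 41) rim 11.8 cam slope 0.32
scene -x hidden    none cam slope -0.43
scene +y faces cam foot 19.8 (nom 20) edge 27.0 (nom 28) rim 7.2 cam slope 0.25
scene -y hidden    none cam slope -0.31
top +x hidden    none cam slope -0.11
top -x faces cam foot 35.2 (nom 33) edge 38.8 (nom 41) rim 3.5 cam slope 0.04
top +y hidden    none cam slope -0.05
top -y faces cam foot 18.8 (nom 20) edge 28.5 (nom 28) rim 9.8 cam slope 0.01
START
oblong
scene +x faces cam foot 33.5 (nom 33) edge 40.8 (nom 41) rim 7.2 cam slope 0.32
scene -x hidden    none cam slope -0.43
scene +y faces cam foot 18.5 (nom 20) edge 27.0 (nom 28) rim 8.5 cam slope 0.25
scene -y hidden    none cam slope -0.31
top +x hidden    none cam slope -0.11
top -x faces cam foot 29.8 (nom 33) edge 39.0 (nom 41) rim 9.2 cam slope 0.04
top +y hidden    none cam slope -0.05
top -y faces cam foot 19.8 (nom 20) edge 28.0 (nom 28) rim 8.2 cam slope 0.01
square
scene +x faces cam foot 22.0 (nom 26) edge 34.8 (nom 35) rim 12.8 cam slope 0.45
scene -x hidden    none cam slope -0.53
scene +
[... 172 characters left out ...]
 31.0 (nom 26) edge 32.8 (nom 35) rim 1.8 cam slope -0.03
top +y faces cam foot 28.5 (nom 26) edge 33.0 (nom 35) rim 4.5 cam slope 0.02
top -y hidden    foot 32.5 (nom 26) edge 35.5 (nom 35) rim 3.0 cam slope -0.07
round
scene +x faces cam foot 20.5 (nom 27) edge 33.0 (nom 35) rim 12.5 cam slope 0.33
scene -x hidden    none cam slope -0.42
scene +y faces cam foot 25.0 (nom 27) edge 33.0 (nom 35) rim 8.0 cam slope 0.46
scene -y hidden    none cam slope -0.54
top +x hidden    none cam slope -0.10
top -x faces cam foot 27.8 (nom 27) edge 31.5 (nom 35) rim 3.8 cam slope 0.04
top +y faces cam foot 26.5 (nom 27) edge 32.0 (nom 35) rim 5.5 cam slope 0.09
top -y hidden    none cam slope -0.15
47.925
```

The oblong canister sits about 3.7 mm too far towards −x′ of its plate. I'll nudge it after placing the others and apply the correction to their targets. The square canister is next.

```bash
python3 -m inch '[0,-0.15,-2,0, 0,0,-2,0, 0,0,-1,0, 0,0,-1,0, 0,0,-1,0, 0,0,-1,0, 0,0,-1.2,0, 0,0,0,0, 0,0,0,0]' && python3 -m inch '[0,0,0,0, 0,0,0,0, 0,0,0,0, 0,0,0,0, 0,0,0,0, 0,0,0,0]' 40 40
```

```text
t: 49.05
tcp_pos: [0.4773, -0.2869, 0.0876]
tool_rot: [-0.102, 0.995, -0.0, 0.0]
force: [-0.1, 0.5, -0.8]
finger_gap: 0.75
t: 49.8
tcp_pos: [0.4775, -0.2868, 0.0881]
tool_rot: [-0.102, 0.995, -0.0, 0.0]
force: [-0.3, 2.1, 5.6]
finger_gap: 0.6
```

```bash
sed -i 's/np.linspace(-.5,.5,9)\*w/np.linspace(-LAT,LAT,9)*w/; s/^def rims/LAT=.5\ndef rims/' rim.py
python3 - <<'E'
import rim; from rim import *
rim.LAT=.15
for n,c in (("scene",(.5747,-.0888)),("top",(.5728,-.0898))): rims(n,np.load(f"pics/{n}0.npz")["p"],c,10.4,(35,35),(27,27))
E
```

```text
scene +x faces cam foot 21.8 (nom 27) edge 34.0 (nom 35) rim 12.2 cam slope 0.33
scene -x hidden    none cam slope -0.42
scene +y faces cam foot 27.0 (nom 27) edge 34.0 (nom 35) rim 7.0 cam slope 0.46
scene -y hidden    none cam slope -0.54
top +x hidden    none cam slope -0.10
top -x faces cam foot 28.5 (nom 27) edge 32.8 (nom 35) rim 4.2 cam slope 0.04
top +y faces cam foot 28.2 (nom 27) edge 48.8 (nom 35) rim 20.5 cam slope 0.09
top -y hidden    none cam slope -0.15
```

```bash
python3 -m inch '[0,0,0.3,0, 0,0,1,0, 0,0,2,0, 0,0,3,0, 0,0,3,0, 0,1,2,0, 0.1,2,0,-0.021, 0.3,4,0,0, 0.3,4,0,0, 0.3,4,0,0, 0.3,4,0,0, 0.2,3.6,0,0, 0.05,2,0,0, 0,1,0,0, 0,0,-2,0, 0,0,-3,0, 0,0,-3,0, 0,0,-1,0, 0,0,0,0, 0,0,0,0]' && python3 -m inch '[0,0,-1,0, 0,0,-0.5,0, 0,0,-0.3,0, 0,0,0,0, 0,0,0,0]'
```

```text
t: 52.3
tcp_pos: [0.4936, -0.0311, 0.1115]
tool_rot: [-0.091, 0.996, -0.0, 0.001]
force: [-0.2, 0.1, -3.0]
finger_gap: 0.603
t: 52.92
tcp_pos: [0.4929, -0.0308, 0.0926]
tool_rot: [-0.092, 0.996, -0.0, 0.0]
force: [0.6, 0.4, -2.5]
finger_gap: 0.6
```

```bash
python3 -m inch '[0,0,-0.5,0, 0,0,-0.3,0, 0,0,-0.2,0, 0,0,-0.1,0, 0,0,-0.1,0, 0,0,0,0, 0,0,0,0]'
```

```text
t: 53.8
tcp_pos: [0.4928, -0.0308, 0.0807]
tool_rot: [-0.091, 0.996, -0.0, 0.0]
force: [-0.4, -0.4, -2.4]
finger_gap: 0.601
```

```bash
python3 -m inch '[0,0,-0.06,0, 0,0,-0.05,0, 0,0,0,0, 0,0,0,0]'
```

```text
t: 54.3
tcp_pos: [0.4929, -0.0307, 0.0801]
tool_rot: [-0.091, 0.996, -0.0, 0.0]
force: [-1.7, 0.3, 5.6]
finger_gap: 0.598
```

```bash
python3 -m inch '[0,0,0,0, 0,0,0,0, 0,0,0,0, 0,0,0.5,0, 0,0,2,0, 0,0,4,0, 0,0,3.5,0, 0.3,-2,0,0, 1,-4,0,0, 1,-4,0,0, 1,-4,0,0, 1,-4,0,0, 1,-4,0,0, 0.8,-2.5,0,0, 0.4,-1.3,0,0, 0,-0.5,0,0, 0,0,0,0, 0,0,0,0]' 75; python3 chk.py b .492 -.031; python3 r1.py b square oblong
```

```text
t: 56.55
tcp_pos: [0.5574, -0.2925, 0.1795]
tool_rot: [-0.092, 0.996, 0.0, -0.0]
force: [-0.1, -0.4, -0.5]
finger_gap: 0.749
876 z0.1051 mean [493.9 -27.8] rect c [494.  -27.7] sz [52.8 51.4] ang 10.3 circ [493.6 -28.4] r33.9
b scene px of (x,y,.05) 331 215
660 z0.1031 mean [491.2 -29.4] rect c [491.2 -29.5] sz [48.9 48.9] ang 10.5 circ [491.5 -28.8] r33.0
b top px of (x,y,.05) 342 278
square
scene +x faces cam foot 25.0 (nom 26) edge 34.5 (nom 35) rim 9.5 cam slope 0.45
scene -x hidden    none cam slope -0.53
scene +y faces cam none cam slope 0.35
scene -y hidden    none cam slope -0.43
top +x hidden    foot 32.0 (nom 26) edge 33.5 (nom 35) rim 1.5 cam slope -0.02
top -x hidden    foot 28.8 (nom 26) edge 32.5 (nom 35) rim 3.8 cam slope -0.03
top +y faces cam foot 29.0 (nom 26) edge 32.5 (nom 35) rim 3.5 cam slope 0.02
top -y hidden    foot 33.5 (nom 26) edge 35.5 (nom 35) rim 2.0 cam slope -0.07
oblong
scene +x faces cam foot 28.8 (nom 33) edge 40.5 (nom 41) rim 11.8 cam slope 0.32
scene -x hidden    none cam slope -0.43
scene +y faces cam foot 19.8 (nom 20) edge 27.0 (nom 28) rim 7.2 cam slope 0.25
scene -y hidden    none cam slope -0.31
top +x hidden    none cam slope -0.11
top -x faces cam foot 36.0 (nom 33) edge 38.2 (nom 41) rim 2.2 cam slope 0.04
top +y hidden    none cam slope -0.05
top -y faces cam foot 19.0 (nom 20) edge 28.0 (nom 28) rim 9.0 cam slope 0.01
```

View pics/chkb.png

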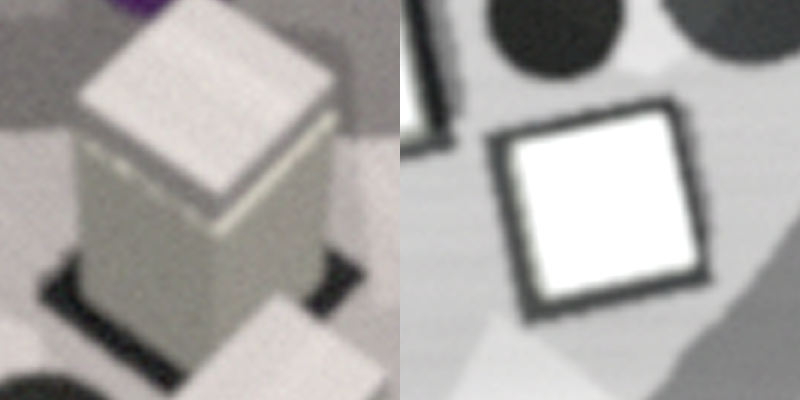

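Run:
```python
import rim; from rim import *
for t,k,cs,h,c in (("b","square",((.4908,-.0308),(.4888,-.0319)),(35,35),(26,26)),("b","oblong",((.5485,.0527),(.5467,.0511)),(41,28),(33,20)),("0","oblong",((.5485,.0527),(.5467,.0511)),(41,28),(33,20)),("0","square",((.4908,-.0308),(.4888,-.0319)),(35,35),(26,26)),("0","round",((.5747,-.0888),(.5728,-.0898)),(35,35),(27,27))):
    print(t,k); rim.LAT=.15 if k=="round" else .4
    for n,cc in zip(("scene","top"),cs): rims(n,np.load(f"pics/{n}{t}.npz")["p"],cc,10.4,h,c,thr=100)
```

```text
b square
scene +x faces cam foot 12.0 (nom 26) edge 48.8 (nom 35) rim 36.8 cam slope 0.45
scene -x hidden    none cam slope -0.53
scene +y faces cam none cam slope 0.35
scene -y hidden    foot 12.0 (nom 26) edge 43.2 (nom 35) rim 31.2 cam slope -0.43
top +x hidden    foot 30.5 (nom 26) edge 48.8 (nom 35) rim 18.2 cam slope -0.02
top -x hidden    foot 27.5 (nom 26) edge 34.0 (nom 35) rim 6.5 cam slope -0.03
top +y faces cam foot 27.2 (nom 26) edge 34.0 (nom 35) rim 6.8 cam slope 0.02
top -y hidden    foot 32.2 (nom 26) edge 37.8 (nom 35) rim 5.5 cam slope -0.07
b oblong
scene +x faces cam foot 19.0 (nom 33) edge 41.5 (nom 41) rim 22.5 cam slope 0.32
scene -x hidden    none cam slope -0.43
scene +y faces cam foot 17.5 (nom 20) edge 28.2 (nom 28) rim 10.8 cam slope 0.25
scene -y hidden    foot 9.0 (nom 20) edge 33.2 (nom 28) rim 24.2 cam slope -0.31
top +x hidden    none cam slope -0.11
top -x faces cam foot 33.8 (nom 33) edge 40.0 (nom 41) rim 6.2 cam slope 0.04
top +y hidden    none cam slope -0.05
top -y faces cam foot 18.0 (nom 20) edge 31.5 (nom 28) rim 13.5 cam slope 0.01
0 oblong
[... 1158 characters left out ...]
am slope 0.02
top -y hidden    foot 31.2 (nom 26) edge 37.8 (nom 35) rim 6.5 cam slope -0.07
0 round
scene +x faces cam foot 13.0 (nom 27) edge 35.2 (nom 35) rim 22.2 cam slope 0.33
scene -x hidden    foot 13.0 (nom 27) edge 37.8 (nom 35) rim 24.8 cam slope -0.42
scene +y faces cam foot 13.0 (nom 27) edge 48.8 (nom 35) rim 35.8 cam slope 0.46
scene -y hidden    foot 13.0 (nom 27) edge 39.8 (nom 35) rim 26.8 cam slope -0.54
top +x hidden    foot 33.2 (nom 27) edge 33.8 (nom 35) rim 0.5 cam slope -0.10
top -x faces cam foot 26.2 (nom 27) edge 34.0 (nom 35) rim 7.8 cam slope 0.04
top +y faces cam foot 23.2 (nom 27) edge 48.8 (nom 35) rim 25.5 cam slope 0.09
top -y hidden    none cam slope -0.15
```

Run:
```python
from rim import *
def prof(n,t,c,dirdeg,s0,s1,w):
    g=np.load(f"pics/{n}{t}.npz")["p"].max(2).astype(np.float32); a=np.radians(dirdeg); e=np.array([np.cos(a),np.sin(a)]); f=np.array([-e[1],e[0]])
    s=np.arange(s0,s1,1.5); S=[]
    for l in np.linspace(-w,w,9):
        uv=np.array([proj(n,(*(np.array(c)+(e*k+f*l)/1000),.004)) for k in s],np.float32); S.append(cv2.remap(g,uv[None,:,0],uv[None,:,1],cv2.INTER_LINEAR)[0])
    print(n,t,dirdeg,dict(zip(s.tolist(),np.median(S,0).astype(int).tolist())))
for t in "0b":
    prof("scene",t,(.5485,.0527),10.4,18,46,12); prof("scene",t,(.5485,.0527),100.4,8,34,15)
    prof("top",t,(.5467,.0511),190.4,22,46,12); prof("top",t,(.5467,.0511),-79.6,12,34,15)
print("square")
for t in "0b":
    prof("scene",t,(.4908,-.0308),10.4,12,40,12)
    for a in (10.4,190.4,100.4,-79.6): prof("top",t,(.4888,-.0319),a,22,40,12)
```

```text
scene 0 10.4 {18.0: 90, 19.5: 89, 21.0: 89, 22.5: 89, 24.0: 88, 25.5: 88, 27.0: 88, 28.5: 88, 30.0: 89, 31.5: 86, 33.0: 78, 34.5: 61, 36.0: 38, 37.5: 28, 39.0: 37, 40.5: 69, 42.0: 101, 43.5: 119, 45.0: 125}
scene 0 100.4 {8.0: 97, 9.5: 97, 11.0: 97, 12.5: 97, 14.0: 97, 15.5: 95, 17.0: 89, 18.5: 74, 20.0: 51, 21.5: 35, 23.0: 30, 24.5: 33, 26.0: 48, 27.5: 80, 29.0: 116, 30.5: 135, 32.0: 142, 33.5: 141}
top 0 190.4 {22.0: 164, 23.5: 146, 25.0: 126, 26.5: 109, 28.0: 92, 29.5: 75, 31.0: 63, 32.5: 55, 34.0: 52, 35.5: 51, 37.0: 54, 38.5: 67, 40.0: 90, 41.5: 114, 43.0: 128, 44.5: 135}
top 0 -79.6 {12.0: 180, 13.5: 175, 15.0: 161, 16.5: 137, 18.0: 106, 19.5: 75, 21.0: 49, 22.5: 32, 24.0: 31, 25.5: 42, 27.0: 60, 28.5: 77, 30.0: 88, 31.5: 94, 33.0: 102}
scene b 10.4 {18.0: 97, 19.5: 97, 21.0: 96, 22.5: 96, 24.0: 96, 25.5: 95, 27.0: 91, 28.5: 77, 30.0: 55, 31.5: 34, 33.0: 26, 34.5: 26, 36.0: 27, 37.5: 32, 39.0: 42, 40.5: 71, 42.0: 108, 43.5: 129, 45.0: 136}
scene b 100.4 {8.0: 106, 9.5: 106, 11.0: 106, 12.5: 105, 14.0: 105, 15.5: 105, 17.0: 101, 18.5: 90, 20.0: 68, 21.5: 44, 23.0: 33, 24.5: 33, 
[... 1257 characters left out ...]
5: 95, 21.0: 95, 22.5: 93, 24.0: 82, 25.5: 64, 27.0: 43, 28.5: 28, 30.0: 26, 31.5: 28, 33.0: 40, 34.5: 69, 36.0: 99, 37.5: 121, 39.0: 131}
top b 10.4 {22.0: 194, 23.5: 194, 25.0: 191, 26.5: 181, 28.0: 159, 29.5: 124, 31.0: 87, 32.5: 67, 34.0: 83, 35.5: 110, 37.0: 132, 38.5: 142}
top b 190.4 {22.0: 189, 23.5: 178, 25.0: 154, 26.5: 122, 28.0: 87, 29.5: 64, 31.0: 60, 32.5: 74, 34.0: 98, 35.5: 119, 37.0: 133, 38.5: 138}
top b 100.4 {22.0: 179, 23.5: 161, 25.0: 138, 26.5: 112, 28.0: 85, 29.5: 67, 31.0: 63, 32.5: 75, 34.0: 99, 35.5: 121, 37.0: 138, 38.5: 144}
top b -79.6 {22.0: 192, 23.5: 192, 25.0: 192, 26.5: 190, 28.0: 182, 29.5: 162, 31.0: 129, 32.5: 90, 34.0: 68, 35.5: 74, 37.0: 89, 38.5: 107}
```

The lid and foot estimates disagree by about 2 mm:
- **Square:** within about 1–2 mm of centre.
- **Oblong:** about 2 mm short in +x′, so I'll nudge it afterwards.

Now the round canister, aiming for TCP (576, −89).

```bash
python3 -m inch '[0.1,-0.15,-2,0, 0,0,-2,0, 0,0,-1,0, 0,0,-1,0, 0,0,-1,0, 0,0,-1,0, 0,0,-1.2,0, 0,0,0,0, 0,0,0,0]' && python3 -m inch '[0,0,0,0, 0,0,0,0, 0,0,0,0, 0,0,0,0, 0,0,0,0, 0,0,0,0]' 40 40
```

```text
t: 57.78
tcp_pos: [0.5589, -0.2954, 0.0876]
tool_rot: [-0.091, 0.996, -0.0, 0.0]
force: [0.8, -0.2, 0.7]
finger_gap: 0.748
t: 58.52
tcp_pos: [0.559, -0.2952, 0.0882]
tool_rot: [-0.091, 0.996, -0.0, 0.0]
force: [-1.1, 2.7, 5.9]
finger_gap: 0.62
```

```bash
python3 -m inch '[0,0,0.3,0, 0,0,1,0, 0,0,2,0, 0,0,2,0, 0,1,0.7,0, 0.1,2,0,0, 0.3,4,0,0, 0.4,4,0,0, 0.4,4,0,0, 0.3,3,0,0, 0.22,1.6,0,0, 0,1,0,0, 0,0,-1,0, 0,0,-2,0, 0,0,-1.5,0, 0,0,-1,0, 0,0,0,0, 0,0,0,0]'
```

```text
t: 60.78
tcp_pos: [0.5763, -0.0895, 0.0928]
tool_rot: [-0.091, 0.996, -0.0, 0.0]
force: [0.3, -0.7, -3.0]
finger_gap: 0.617
```

```bash
python3 -m inch '[0,0,-0.5,0, 0,0,-0.3,0, 0,0,-0.2,0, 0,0,-0.1,0, 0,0,-0.1,0, 0,0,0,0, 0,0,0,0]'
```

```text
t: 61.65
tcp_pos: [0.576, -0.0893, 0.0805]
tool_rot: [-0.091, 0.996, -0.0, 0.0]
force: [0.6, -0.4, -3.4]
finger_gap: 0.617
```

```bash
python3 -m inch '[0,0,-0.06,0, 0,0,-0.05,0, 0,0,0,0, 0,0,0,0]'
```

```text
t: 62.15
tcp_pos: [0.5763, -0.0892, 0.0802]
tool_rot: [-0.091, 0.996, -0.0, 0.0]
force: [-0.1, 1.4, 6.3]
finger_gap: 0.617
```

```bash
python3 -m inch '[0,0,0,0, 0,0,0,0, 0,0,0,0, 0,0,0.5,0, 0,0,2,0, 0,0,4,0, 0,0,4,0, 0,0,2,0, -1,2,0,0, -2.4,4,0,0, -2.4,4,0,0, -2.4,4,0,0, -2.4,4,0,0, -2.4,4,0,0, -2.4,4,0,0, -1.5,2,0,0, -0.7,1,0,0, 0,0,0,0, 0,0,0,0]' 75; python3 chk.py c .546 -.02
python3 - <<'E'
from h import *
for n in ("scene","top"):
    z=np.load(f"pics/{n}c.npz"); print(n); show(lids(n,z["d"],.098,.112,(.44,.62,-.12,.1)))
    p=z["p"]; cv2.imwrite(f"pics/{n}c.png",cv2.convertScaleAbs(cv2.resize(p[190:330,240:420],(770,600),interpolation=cv2.INTER_CUBIC)[:,:,::-1],alpha=1.3))
E
```

```text
t: 64.53
tcp_pos: [0.4004, 0.2003, 0.2043]
tool_rot: [-0.091, 0.996, -0.0, 0.0]
force: [-0.7, 0.2, 0.6]
finger_gap: 0.754
406 z0.1049 mean [507.4 -27.1] rect c [508.7 -25.6] sz [26.7 53.8] ang 0.2 circ [505.8 -25.9] r27.8
120 z0.1038 mean [575.1 -66.2] rect c [575.3 -65.2] sz [12.3 35.6] ang 89.8 circ [575.3 -69.3] r17.9
c scene px of (x,y,.05) 310 237
56 z0.1027 mean [574.2 -66.7] rect c [573.9 -66.1] sz [ 5.8 34.9] ang 87.9 circ [573.8 -69. ] r17.4
260 z0.1033 mean [505.9 -28.3] rect c [504.4 -27. ] sz [22.4 48.7] ang 9.4 circ [503.8 -27.3] r26.4
c top px of (x,y,.05) 336 252
scene
875 z0.1050 mean [493.8 -27.9] rect c [493.7 -27.9] sz [52.1 51.5] ang 10.7 circ [494.7 -28.2] r34.8
750 z0.1050 mean [575.5 -85.4] rect c [575.2 -85. ] sz [53.8 49.5] ang 55.4 circ [574.6 -85.1] r27.6
1031 z0.1049 mean [547.9  54.2] rect c [547.6  53.9] sz [65.1 38.4] ang 10.0 circ [548.2  53.2] r36.4
top
539 z0.1033 mean [573.4 -87. ] rect c [573.4 -86.9] sz [49.  49.5] ang 61.6 circ [573.3 -87.1] r25.5
628 z0.1032 mean [545.3  52.8] rect c [545.5  52.8] sz [62.7 36.6] ang 10.1 circ [545.3  52.8] r35.4
656 z0.1032 mean [491.1 -29.4] rect c [491.2 -29.5] sz [48.9 48.9] ang 10.5 circ [491.5 -28.8] r33.0
```

View pics/topc.png

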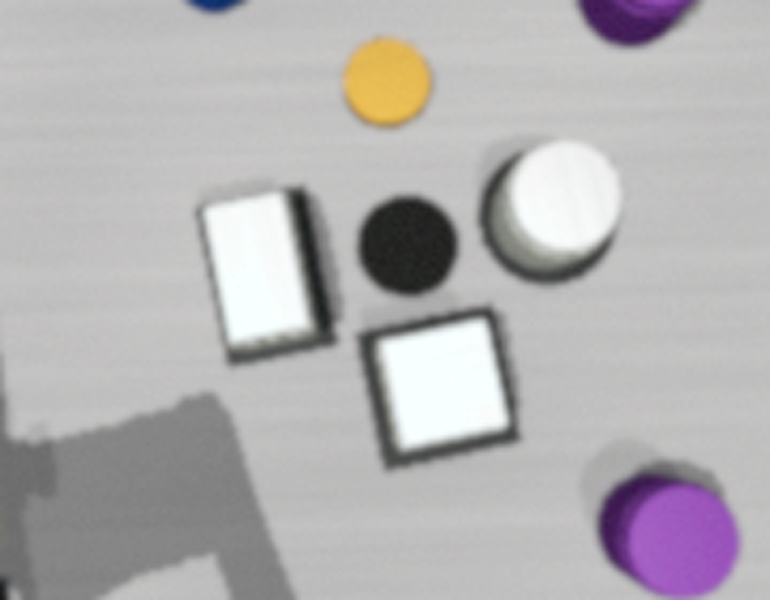

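View pics/scenec.png

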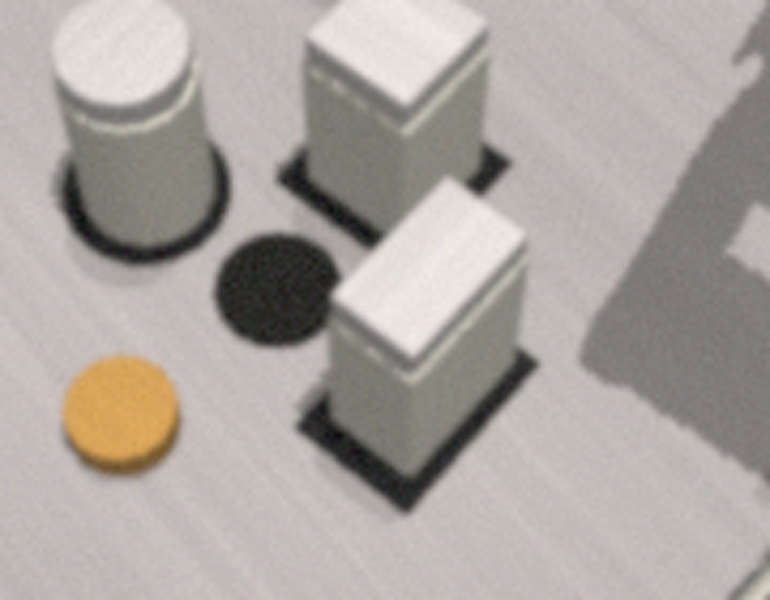

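The top and scene crops show all three canisters upright.
- **Round:** its foot is centred in its rim, with the can foot centre at x≈146 and the plate centre at x≈146.5 in the scene crop.
- **Square:** symmetric, with side gaps of 28 and 32 px.
- **Oblong:** gaps of 32 and 17 px, so it needs about +2.9 mm in x and −0.3 mm in y.

I'll re-grip the oblong and shift it.

```bash
python3 -m inch '[1,-1,0,0, 2.5,-2.5,0,0, 3,-3,0,0, 3,-3,0,0, 3,-3,0,0, 1.5,-1.6,0,0, 0.7,-0.75,0,0, 0,0,-2,0, 0,0,-2,0, 0,0,0,0, 0,0,0,0]' 70
```

```text
t: 66.0
tcp_pos: [0.5468, 0.0527, 0.1649]
tool_rot: [-0.092, 0.996, 0.0, 0.0]
force: [-0.3, 0.4, 0.2]
finger_gap: 0.701
```

```bash
python3 -m inch '[0.05,-0.1,-2,0, 0,0,-1.5,0, 0,0,-1,0, 0,0,-1,0, 0,0,-1,0, 0,0,-1,0, 0,0,-0.9,0, 0,0,0,0, 0,0,0,0]' 70 && python3 -m inch '[0,0,0,0, 0,0,0,0, 0,0,0,0, 0,0,0,0, 0,0,0,0, 0,0,0,0]' 25 40
```

```text
t: 67.12
tcp_pos: [0.5476, 0.0512, 0.0805]
tool_rot: [-0.091, 0.996, -0.0, 0.0]
force: [0.6, 1.0, -0.1]
finger_gap: 0.701
t: 67.88
tcp_pos: [0.5478, 0.0514, 0.081]
tool_rot: [-0.091, 0.996, -0.0, 0.0]
force: [-0.1, 0.5, 6.1]
finger_gap: 0.462
```

```bash
python3 -m inch '[0,0,0.2,0, 0,0,0.4,0, 0,0,0,0, 0.15,0,0,0, 0.13,0,0,0, 0,0,0,0, 0,0,-0.3,0, 0,0,-0.2,0, 0,0,-0.06,0, 0,0,0,0, 0,0,0,0]'
```

```text
t: 69.25
tcp_pos: [0.5501, 0.0513, 0.081]
tool_rot: [-0.091, 0.996, 0.0, -0.0]
force: [-1.3, 0.7, 1.7]
finger_gap: 0.459
```

```bash
python3 -m inch '[0,0,-0.03,0, 0,0,0,0, 0,0,0,0]' && python3 -m inch '[0,0,0,0, 0,0,0,0, 0,0,0,0, 0,0,0.5,0, 0,0,2,0, 0,0,4,0, 0,0,4,0, 0,0,1.5,0, -1,1,0,0, -2.5,2.5,0,0, -3,3,0,0, -3,3,0,0, -3,3,0,0, -1.5,1.6,0,0, -0.7,0.7,0,0, 0,0,0,0, 0,0,0,0]' 70
python3 - <<'E'
from h import *
for n in ("scene","top"):
    p,d=optics.snapshot(n); np.savez(f"pics/{n}e.npz",p=p,d=d); print(n); show(lids(n,d,.098,.112,(.44,.62,-.12,.1))); show(lids(n,d,.014,.024,(.6,.68,-.04,.03))); show(lids(n,d,.095,.115,(.42,.65,.2,.36)))
    cv2.imwrite(f"pics/{n}e.png",cv2.convertScaleAbs(cv2.resize(p[190:330,240:420],(770,600),interpolation=cv2.INTER_CUBIC)[:,:,::-1],alpha=1.3)); cv2.imwrite(f"pics/{n}e_full.png",p[:,:,::-1])
E
```

```text
t: 69.62
tcp_pos: [0.5501, 0.0513, 0.0809]
tool_rot: [-0.091, 0.996, 0.0, -0.0]
force: [-3.2, 0.6, 4.1]
finger_gap: 0.461
t: 71.75
tcp_pos: [0.4039, 0.1989, 0.2002]
tool_rot: [-0.091, 0.996, -0.0, 0.0]
force: [0.0, -0.1, 0.0]
finger_gap: 0.702
scene
870 z0.1049 mean [493.7 -28. ] rect c [493.9 -28.4] sz [52.4 50.2] ang 10.4 circ [493.5 -28.5] r33.9
740 z0.1051 mean [575.6 -85.6] rect c [575.8 -85. ] sz [53.2 50. ] ang 50.3 circ [574.5 -85.1] r27.6
1037 z0.1049 mean [550.4  54. ] rect c [550.   54.2] sz [64.9 38.6] ang 9.5 circ [549.9  54. ] r36.1
548 z0.0190 mean [643.5  -9.4] rect c [643.2  -9.9] sz [44.1 42.8] ang 66.1 circ [643.1  -9.6] r22.7
857 z0.1045 mean [523.6 282.7] rect c [523.9 282.7] sz [41.3 39.9] ang 42.0 circ [523.7 282.7] r21.3
top
536 z0.1033 mean [573.4 -87. ] rect c [573.4 -86.9] sz [49.  49.5] ang 61.6 circ [573.4 -87. ] r25.5
625 z0.1031 mean [547.7  52.7] rect c [547.8  52.7] sz [62.7 36.8] ang 10.1 circ [548.1  51.9] r34.8
661 z0.1031 mean [491.2 -29.4] rect c [491.2 -29.5] sz [48.9 48.9] ang 10.5 circ [491.5 -28.8] r33.0
313 z0.0171 mean [641.5 -10. ] rect c [641.2  -9.8] sz [40.5 40.9] ang 88.5 circ [641.4  -9.7] r21.7
370 z0.1027 mean [519.5 280.9] rect c [519.6 280.5] sz [39.6 40.2] ang 25.5 circ [519.1 280.6] r20.6
```

View pics/scenee.png

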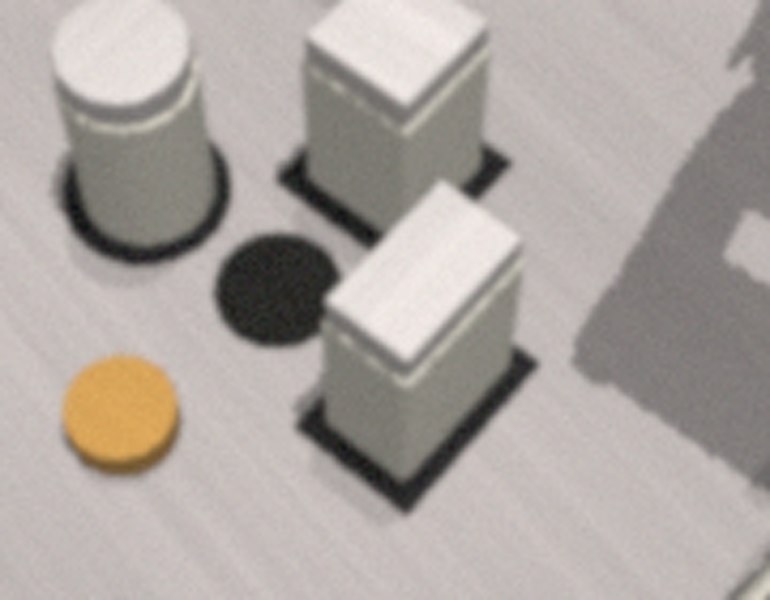

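View pics/scenee_full.png

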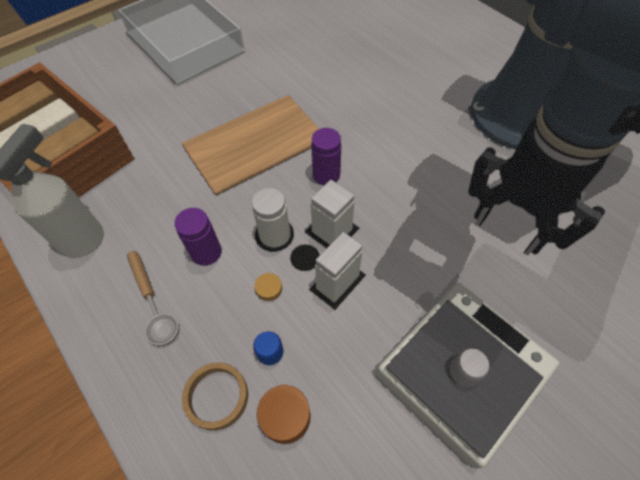

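View pics/tope.png

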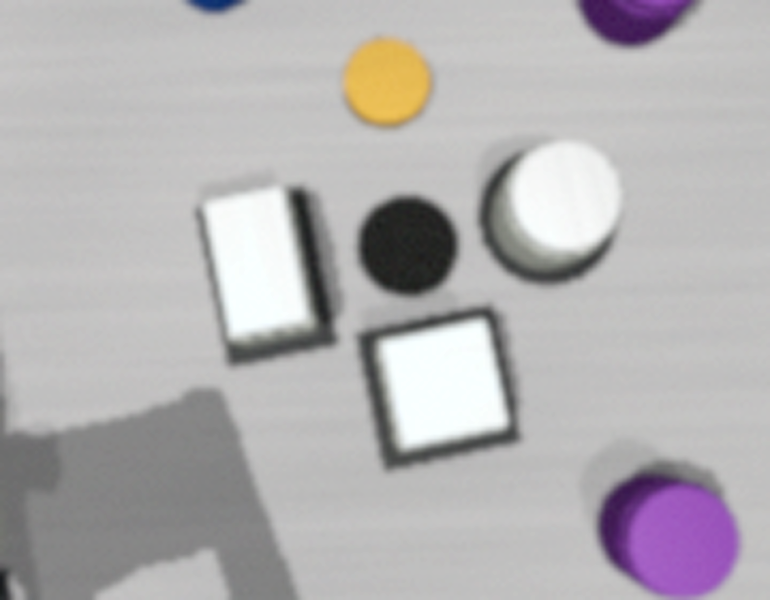

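In the final views all three canisters stand upright on their own plates. The oblong's side gaps are now about 27 and 20 px, roughly 1–1.5 mm off centre. The weight is on the pan at (470,368). The tin reads within 0.5 mm of where it started in each view, and the gripper is clear. Handing in.

```bash
python3 -c "
from station import job,manip
print(job.sign_off()); print(manip.sense()['t'])"
```

```text
the job is handed in; nothing more can be done
None
the job is handed in; nothing more can be done
```

I moved all three canisters onto the board without touching the weight, then stood the weight on the pan. I then put each canister back on its own plate and handed the job in at about 72 s of the 131 s limit.

**Last checks that agreed:**
- The weight is upright and within about 2 mm of the pan's centre.
- All canisters are upright. The square and oblong yaws are within about 1° of their plates.
- The tin reads within 0.5 mm of its start position in each view.
- The highest force in any readout was about 6 N, and the gripper was clear of everything at hand-in.

**Corrected on the way:** the oblong canister first landed about 2–4 mm short along its length, so I re-gripped it and shifted it about 2.5 mm.

**What disagreed:** two ways of judging the canisters' centring, by lid position and by the plate rim at the foot, differ by about 2 mm. I aimed between them. By either one, the canisters are within about 1–3 mm of their plate centres, and I could not confirm it more closely than that.

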